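# Set up a stepped shaft on V-blocks for a run-out check

## Task

Set the stepped shaft up level on the surface plate for a run-out check: stand the two V-blocks on the plate, the one for the thin end on top of the packing plate, and gently lay the shaft in their vees along the middle of the plate, parallel to its long edges, thick end to the robot's left, with each block under the middle of the end section it carries. Then stand the dial gauge upright on the plate behind the shaft (the side away from the robot), half-way between the two blocks, its arm square to the shaft and its tip above the crown of the shaft's middle section. Leave the black filler cap where it is.

Things in the scene. Friction and masses are not known exactly. Their poses are not given: they have to be found in the camera images.
- plate: Fixed cast-iron surface plate with a flat top, 300 mm long (its y axis, running roughly across in front of the robot, +y to the robot's left), 200 mm deep (its x axis, +x away from the robot) and 40 mm high. Origin: centre of its underside, so the top is 40 mm above it. It lies at up to 0.2 rad of yaw.
- packing_mid (a point): Loose plain steel packing plate, 45 mm (x) by 64 mm (y) by 12 mm thick, lying flat, 0.26 kg. The point is its centre, 6 mm above its underside; z is up. It belongs under the V-block that carries the shaft's thin end, the 45 mm side along the shaft.
- block_a_mid (a point): One of two identical loose steel V-blocks (either may go at either end): 35 mm long along the vee (x axis), 60 mm across (y), 45 mm high (z up), 0.55 kg. The 90 degree vee is open at the top, 44 mm wide, 22 mm deep. The point is the block's centre, 22.5 mm above its underside. Its end faces, 35 mm apart, are flat below the vee and can be gripped.
- block_b_mid (a point): The other V-block, the same in all ways as block_a.
- shaft_mid (a point): Loose stepped steel shaft in the cradle, 0.75 kg. Point: on its axis; x runs along it to the thick end (y, z roll with it). Thin section dia 19, x -110 to -45 mm; middle dia 28, to +50; thick dia 36, to +100. Blocks go under x = -75 and +75 mm. Balances near +7 mm. Seated with the packing under the thin end's block it is level, axis 48.5 mm above the surface plate's top.
- cradle: Fixed wooden cradle in which the shaft starts, axis 46 mm above the bench: a board 215 mm long (x axis), 44 mm wide, 14 mm thick, with two notched uprights 70 mm wide and 20 mm thick at x = -85 and +85 mm, as high as the shaft's axis. The notches are open upward: lift the shaft straight up, gripped between the uprights. Origin: centre of its underside.
- gauge_post (a point): Loose dial gauge on a stand, 0.65 kg: base 40 (x) by 50 (y) by 46 mm high, a 12 mm round post up its centre to 164 mm. Point: on the post's axis 140 mm above the underside; grip there from above (post bare from 105 mm up). The arm points along -x; at its end hang a 34 mm dial (top at 106 mm) and the stylus, tip at x = -72 mm, 66.5 mm above the underside, 4 mm clear of the seated shaft.
- cap_mid (a point): Bystander: round black screw filler cap, 68 to 73 mm wide and 34 mm high, standing on the bench; not to be moved. The point is its centre, 17 mm up.
Things that resemble listed ones, but are neither listed nor needed, are in the scene too. What is shaped like the part that bears gauge_post but green is not meant.

How it is judged:
By the outcome, as a careful person would: the job done as asked, in the order asked, and still so for the second after the job is handed in, with the robot touching nothing.
It also fails if it takes over 120 s, if anything falls off the work surface, if the arm or the gripper's body presses on something with over 40 N, if the wrist force passes 120 N, or if a joint passes its speed limit or range.

## Robot

A 7-joint arm with a two-finger parallel gripper is mounted at the origin on the work surface. World frame = base frame: x ahead of the robot, y to its left, z up, the work surface at z = 0. Lengths are in mm, angles in rad, forces in N, time in s.
With the tool pointing down it reaches from about 425 to 1025 mm from the base axis. Payload 9.4 kg.
Tool frame: the origin (TCP) lies midway between the tips of the shut fingers; the grasp point (between the pads) lies 19 mm behind it; y points along the fingers, z is the direction in which the jaws open and shut, and the axes are right-handed (so a half turn about y gives the same grasp; the last joint's range is limited). The gripper opens to 93 mm and grips with 3 to 60 N. Pads are 15 mm wide; open, the fingers measure 128 mm over their backs; the gripper's body (75 mm by 188 mm) begins 65 mm behind the grasp point.
Start: joints at [1.1, 0.599, -0.003, 1.599, 0.002, 0.943, -0.08], TCP at [278.173, -669.51, 218.618] pointing down, gripper open.
Joint ranges: [-2.57, 2.57], [-0.35, 1.97], [-1.29, 1.29], [0.11, 2.56], [-1.05, 4.19], [0.11, 1.86], [-2.63, 2.63]. Speed limits (rad/s): [2.22, 2.22, 3.01, 3.01, 3.14, 3.14, 3.14].

## Interface

Orientations are given as a 3x3 rotation matrix whose columns are the frame's x, y, z axes.
In Python, from plant import get_state, camera, sign_off gives the robot as it stands.
- The arm moves only by the tool carry_out, never from a script. Its argument "moves" is a list of rows, each an object with "dp": the shift along the tool's x, y, z in cm, a list of three; "turn": the turn about the tool's y in rad. A call has 1 to 12 rows; each row is the pose to reach, as a shift and turn from the pose commanded when the call began, along the tool's axes at that moment; what a row does not reach only later rows make up. A row lasts 1/8 s, in which the tool goes at most 62.5 mm and 10.7 degrees, less where a joint would pass 70% of its speed; a pose out of reach is approached as far as the arm can. A call with a gripper value outside its range is refused whole. "grip" is the closure, from 0 (fully open) to 1 (shut), set as the call begins (left out, the last holds). The fingers move at their own pace and stop on an object; "squeeze" is the grip in N (left out, the last holds). Time passes only in rows, so rows that repeat a pose let the fingers close. It gives the time, the measured TCP pose, the force and the opening at its end, in the units of the state.
- get_state(): the state, without advancing time (a new reading comes with each control period).
- camera(name): name is "scene" or "top"; returns a dict with "img" (480x640x3 uint8, blue, green, red), "fx", "fy", "cx", "cy" (pixels), "camera_from_world" (4x4, takes a point from world to camera coordinates). Camera axes: x right, y down, z forward; pixel columns grow to the right and rows downward; lengths in mm; the calibration is good to about 2 mm. A picture is of the moment at which its call begins. There is no depth.
- sign_off(): hands the job in, once; it reports no verdict.
The state is a dict: "time": time; "q": joint angles; "dq": joint speeds; "joint_torque": joint torques, N m; "tcp_pos": TCP position; "tool_rot": TCP orientation; "contact_force": force on the tool from outside, world axes, zero at the start; "ft_torque": the same for the moment, N m; "gripper_width": finger opening in mm.
Only numpy, scipy, OpenCV 4.12 (cv2) and the standard library are available. Lean on these libraries where they do the work, as an engineer would, in place of code of your own. Each camera call takes 0.05 s, during which the arm holds its last target.

## Working session

There is one attempt and no reset: what is moved stays moved. The work goes in short steps, Python scripts to look and compute and a tool call to move; the robot and the scene stay as the last step left them, time stands still between calls to the robot, and variables do not carry over. Pictures are saved under pics/ and viewed, and the job is handed in when it is done.

Besides the shell and the picture viewer there is one more tool, called after "Call:" as name(argument=value, ...), one argument or row to a line, values as JSON. carry_out: Moves the arm, as the interface text tells. Its arguments: {"type":"object","properties":{"moves":{"type":"array","items":{"type":"object","properties":{"dp":{"type":"array","items":{"type":"number"}},"turn":{"type":"number"}}}},"grip":{"type":"number"},"squeeze":{"type":"number"}},"required":["moves"]}

```bash
ls; mkdir -p pics; python3 - <<'E'
from plant import get_state,camera
import cv2,numpy as np
s=get_state()
for k in s: print(k,np.round(s[k],3).tolist())
for n in("scene","top"):
    c=camera(n); cv2.imwrite(f"pics/{n}0.png",c["img"]); print(n,c["fx"],c["fy"],c["cx"],c["cy"],np.round(c["camera_from_world"],4).tolist())
E
```

```text
pics
time 0.0
q [1.1, 0.6, -0.003, 1.6, 0.002, 0.943, -0.08]
dq [-0.002, -0.001, 0.001, -0.001, -0.0, 0.001, 0.001]
joint_torque [-0.0, -76.506, 1.497, -25.235, -0.052, 0.017, 0.0]
tcp_pos [277.996, -669.079, 217.796]
tool_rot [[-0.923, -0.001, 0.384], [-0.384, 0.001, -0.923], [0.0, -1.0, -0.001]]
contact_force [0.061, -0.328, -0.416]
ft_torque [0.025, 0.014, 0.022]
gripper_width 93.28
scene 484.42737124359314 484.42737124359314 318.08605179606514 239.82517297787484 [[0.4194, 0.9077, -0.0118, -177.0249], [0.6103, -0.2916, -0.7365, -213.3926], [-0.672, 0.3017, -0.6763, 1744.1051], [0.0, 0.0, 0.0, 1.0]]
top 503.66114634509995 503.66114634509995 316.8172412455994 243.75980054332467 [[0.0182, -0.9998, -0.0054, -40.6087], [-0.982, -0.0169, -0.1881, 485.8635], [0.1879, 0.0087, -0.9821, 1160.9014], [0.0, 0.0, 0.0, 1.0]]
```

View pics/scene0.png

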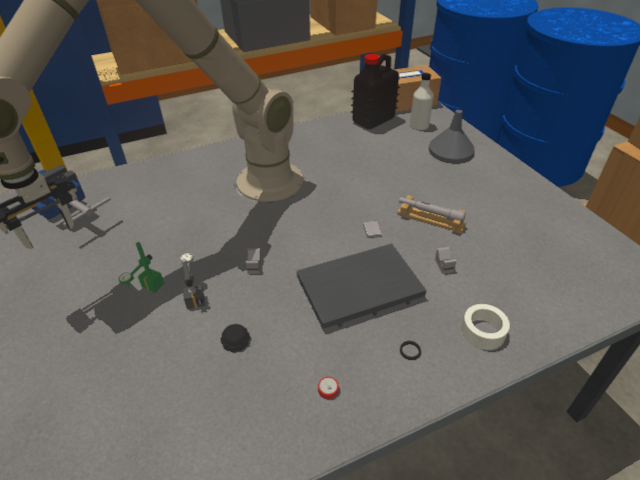

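View pics/top0.png

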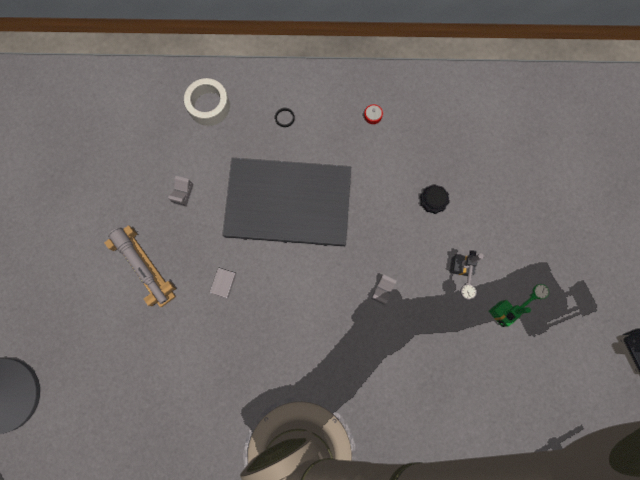

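Candidates (top view):
- **Gauge:** the grey/black stand at (462,265). The green look-alike at (505,313) is not meant, and neither is the round dial-like tin at (373,113).
- **V-blocks:** (180,190) and (385,288).
- **Packing:** (223,283).
- **Shaft in cradle:** (140,265).
- **Cap:** the black one at (434,199), as opposed to the black ring at (285,117).

Close crops next.

```bash
cat > h.py <<'E'
import numpy as np,cv2
from plant import get_state,camera
def ray(c,u,v):
    T=np.array(c["camera_from_world"]);R=T[:3,:3];t=T[:3,3]
    o=-R.T@t; d=R.T@np.array([(u-c["cx"])/c["fx"],(v-c["cy"])/c["fy"],1.]);return o,d
def at(c,u,v,z):
    o,d=ray(c,u,v);return o+d*(z-o[2])/d[2]
def pr(c,p):
    p=np.asarray(p,float).reshape(-1,3)
    T=np.array(c["camera_from_world"]);q=p@T[:3,:3].T+T[:3,3]
    return np.stack([c["fx"]*q[:,0]/q[:,2]+c["cx"],c["fy"]*q[:,1]/q[:,2]+c["cy"]],1)
def crop(img,u0,v0,u1,v1,k,name=None,grid=0):
    im=cv2.resize(img[v0:v1,u0:u1],None,fx=k,fy=k,interpolation=cv2.INTER_CUBIC)
    if grid:
        for u in range((u0//grid+1)*grid,u1,grid):
            cv2.line(im,((u-u0)*k,0),((u-u0)*k,6),(0,255,255),1);cv2.putText(im,str(u),((u-u0)*k-10,16),0,.35,(0,255,255),1)
        for v in range((v0//grid+1)*grid,v1,grid):
            cv2.line(im,(0,(v-v0)*k),(6,(v-v0)*k),(0,255,255),1);cv2.putText(im,str(v),(8,(v-v0)*k+4),0,.35,(0,255,255),1)
    if name: cv2.imwrite("pics/"+name,im)
    return im
E
python3 - <<'E'
from h import *
t=cv2.imread("pics/top0.png");s=cv2.imread("pics/scene0.png")
L=[(155,170,205,210),(360,268,410,308),(200,262,250,302),(440,243,490,303)]
ims=[cv2.resize(crop(t,*b,8,grid=10),(400,320 if i<3 else 480)) for i,b in enumerate(L)]
a=np.zeros((600,800,3),np.uint8)
a[:320,:400]=crop(t,*L[0],8,grid=10)[:320];a[:320,400:]=crop(t,*L[1],8,grid=10)
a[320:600,:400]=crop(t,*L[2],8,grid=10)[:280]
x=crop(t,440,245,540,315,4,grid=10);a[320:600,400:]=x
cv2.imwrite("pics/c1.png",a)
crop(t,90,210,190,310,6,"c2.png",10)
crop(t,215,150,365,250,5,"c3.png",10)
crop(s,170,240,280,360,5,"c4.png",10)
E
```

```text
(no output)
```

View pics/c1.png

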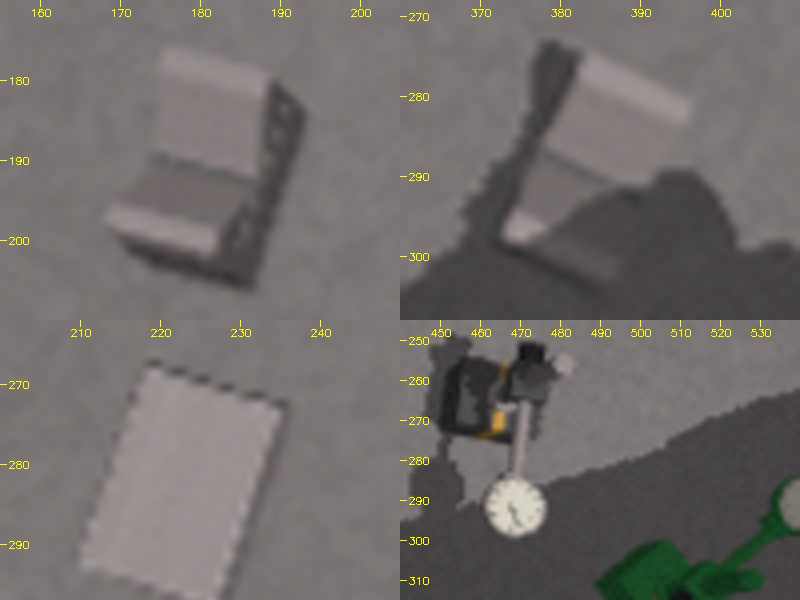

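View pics/c2.png

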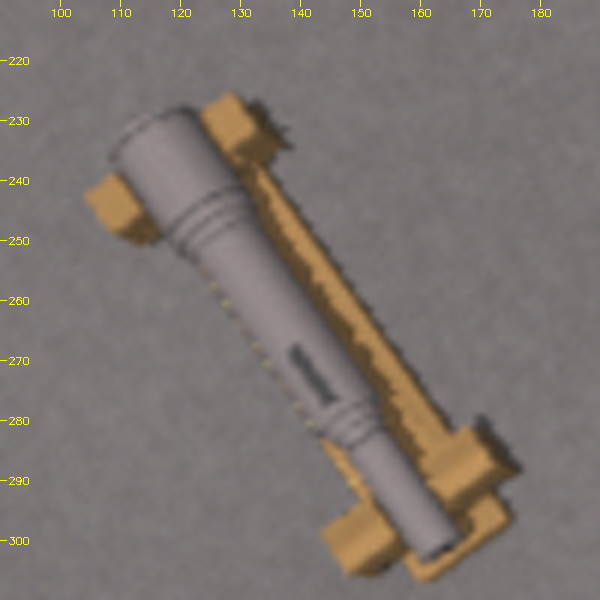

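View pics/c3.png

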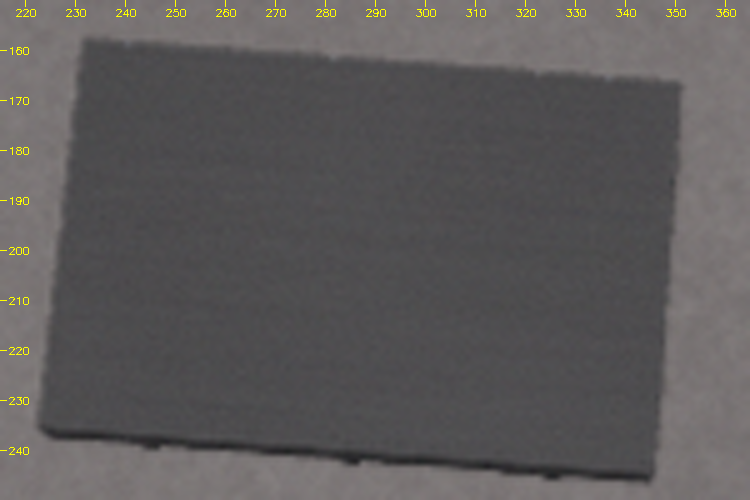

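View pics/c4.png

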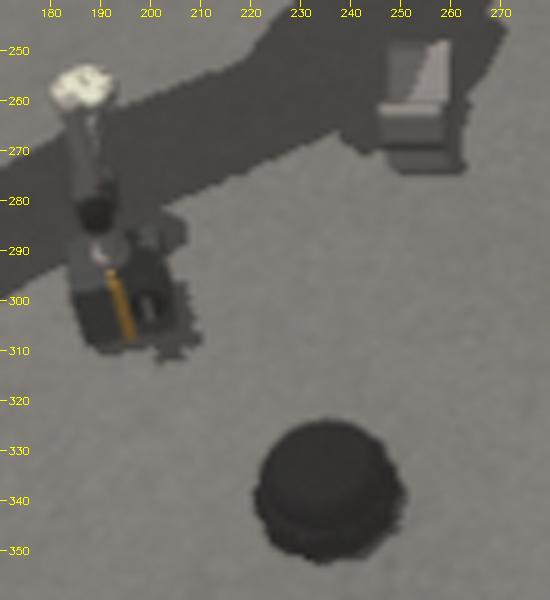

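```bash
python3 - <<'E'
from h import *
s=cv2.imread("pics/scene0.png")
a=np.zeros((600,800,3),np.uint8)
a[:320,:400]=crop(s,430,240,480,280,8,grid=10);a[:320,400:]=crop(s,230,240,280,280,8,grid=10)
a[320:600,:400]=crop(s,350,210,400,245,8,grid=10);a[320:600,400:]=crop(s,390,190,470,246,5,grid=10)
cv2.imwrite("pics/c5.png",a)
crop(s,290,240,430,330,5,"c6.png",10)
E
```

```text
(no output)
```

View pics/c5.png

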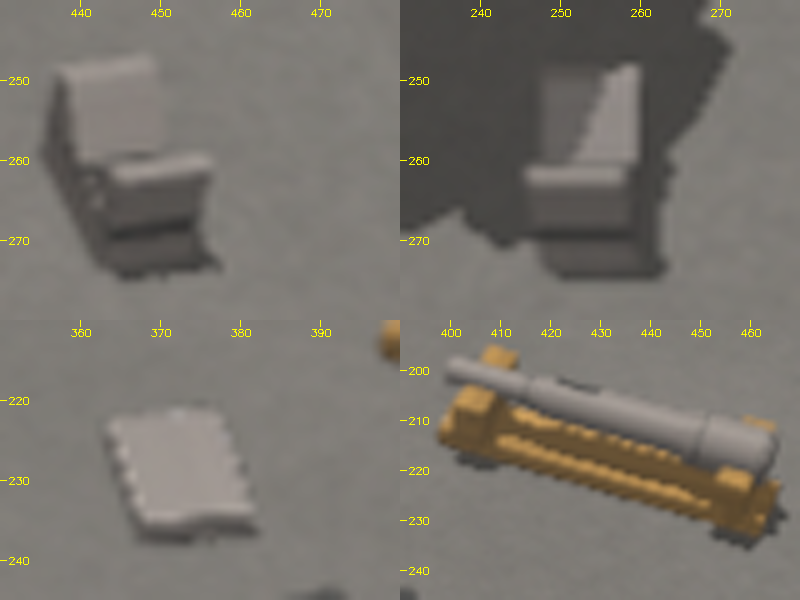

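View pics/c6.png

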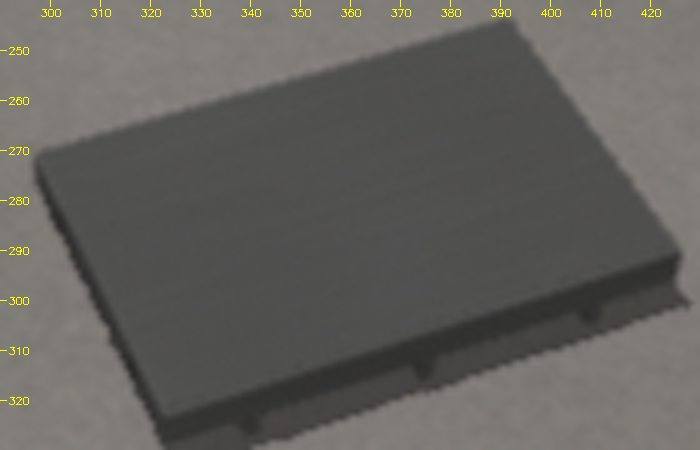

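```bash
cat > fit.py <<'E'
from h import *
from scipy.optimize import least_squares
C={n:camera(n) for n in("top","scene")}
def fit(obs,g,fz=False,pt=True):
    # obs: (cam,u,v,lx,ly,lz)
    def res(p):
        c,s=np.cos(p[2]),np.sin(p[2]);r=[]
        for cam,u,v,x,y,z in obs:
            q=pr(C[cam],[p[0]+c*x-s*y,p[1]+s*x+c*y,z+(p[3] if fz else 0)])[0]
            r+=[q[0]-u+.44,q[1]-v+.44]
        return np.array(r)
    o=least_squares(res,g,loss='soft_l1')
    return o.x,res(o.x).reshape(-1,2)
E
cat > f1.py <<'E'
from fit import *
out={}
P=[("top",231,157.5,100,150,40),("top",351,166.5,100,-150,40),("top",346,245,-100,-150,40),("top",223,235.5,-100,150,40),
("scene",297,270,-100,-150,40),("scene",392.5,244,-100,150,40),("scene",426,290,100,150,40),("scene",323,324,100,-150,40)]
A=[("top",175.5,176.5,-17.5,30,45),("top",189,180,17.5,30,45),("top",169,198.5,-17.5,-30,45),("top",181.5,202,17.5,-30,45),
("scene",444.5,263,17.5,30,45),("scene",456,261,-17.5,30,45),("scene",437.5,249,17.5,-30,45),("scene",449,247.5,-17.5,-30,45)]
B=[("top",383,274,-17.5,30,45),("top",396.5,281,17.5,30,45),("top",372.5,297.5,-17.5,-30,45),
("scene",246,263,17.5,30,45),("scene",258,263,-17.5,30,45),("scene",259.5,248,-17.5,-30,45)]
K=[("top",219,267,22.5,32,12),("top",236,272,22.5,-32,12)]
K=[("top",219,267,-22.5,32,12),("top",236,272,22.5,32,12),("top",227,297,22.5,-32,12),("top",210,292.5,-22.5,-32,12),
("scene",363,223,22.5,-32,12),("scene",377,221,-22.5,-32,12),("scene",382,234,-22.5,32,12),("scene",368,235,22.5,32,12)]
G=[("top",469,292.5,-72,0,106),("top",480,256,0,0,164),("scene",186.5,257,-72,0,106),("scene",191,290,0,0,164)]
S=[("top",115,232,100,0,46),("top",163.5,300.5,-110,0,46),("scene",400,199.5,-110,0,46),("scene",463,214.5,100,0,46)]
for n,o,g in(("plate",P,[650,0,0]),("A",A,[700,300,-1.8]),("B",B,[500,-100,-1.8]),("K",K,[500,200,-1.8]),("G",G,[500,-300,0]),("S",S,[500,400,1])):
    x,r=fit(o,g);out[n]=x;print(n,np.round(x,3));print("   ",np.round(r,1).tolist())
    x,r=fit(o,g+[0],True);print("   z",np.round(x,3),np.abs(r).mean().round(2))
np.save("est.npy",out,allow_pickle=True)
E
python3 f1.py
```

```text
plate [ 5.96586e+02  4.36940e+01 -6.00000e-02]
    [[-0.1, -0.6], [0.0, -0.8], [-0.5, -0.3], [-1.2, -0.3], [-1.2, 0.2], [-1.3, -1.1], [0.1, -0.1], [-0.9, -0.7]]
   z [ 5.96473e+02  4.41940e+01 -6.10000e-02 -2.76700e+00] 0.49
A [620.114 311.535  -1.816]
    [[-0.2, -1.1], [-0.2, -1.1], [-1.3, -0.4], [-0.2, -0.4], [-0.6, -0.3], [-0.4, -0.0], [-1.3, -0.6], [-1.4, -0.8]]
   z [619.884 312.858  -1.821  -3.397] 0.51
B [ 382.702 -191.87  -127.657]
    [[-0.4, 0.1], [-0.3, -0.6], [-0.2, -0.5], [-0.8, -0.4], [-0.5, -0.6], [-0.3, -0.1]]
   z [ 382.395 -191.873 -127.658   -1.684] 0.35
K [395.964 197.139  -1.845]
    [[-1.0, -0.3], [-0.6, -0.1], [0.0, 0.1], [-0.6, -0.8], [-0.5, -0.5], [-0.8, -0.0], [-0.8, 0.1], [-0.9, 0.7]]
   z [395.899 197.292  -1.844  -0.541] 0.49
G [ 444.701 -380.73    75.275]
    [[-0.5, -0.9], [-0.8, -0.3], [-0.9, -0.2], [-6.8, -30.6]]
   z [ 444.914 -382.624   75.269   -7.287] 5.09
S [430.25  395.347   0.676]
    [[-0.6, -0.1], [0.1, 0.5], [-0.7, 0.2], [0.3, 3.1]]
   z [430.197 393.92    0.68    4.381] 0.72
```

```bash
sed -i 's/-u+.44,q\[1\]-v+.44/-u,q[1]-v/' fit.py; sed -i 's/,("scene",191,290,0,0,164)\]/]/; s/\[500,-300,0\]/[450,-380,-.1]/; s/\[500,-100,-1.8\]/[390,-190,-2.0]/; s/,("scene",463,214.5,100,0,46)//' f1.py; python3 f1.py; cat > ov.py <<'E'
import sys
from fit import *
def rot(p,L):
    c,s=np.cos(p[2]),np.sin(p[2]);L=np.asarray(L,float)
    return np.stack([p[0]+c*L[...,0]-s*L[...,1],p[1]+s*L[...,0]+c*L[...,1],L[...,2]+(p[3] if len(p)>3 else 0)],-1)
def box(x,y,z0,z1,x0=0,y0=0):
    v=lambda a,b,c:(x0+a*x/2,y0+b*y/2,c);E=[]
    for a,b in((1,1),(1,-1),(-1,1),(-1,-1)):
        E.append((v(a,b,z0),v(a,b,z1)))
    for z in(z0,z1):
        E+=[(v(1,1,z),v(1,-1,z)),(v(1,-1,z),v(-1,-1,z)),(v(-1,-1,z),v(-1,1,z)),(v(-1,1,z),v(1,1,z))]
    return E
def circ(r,z,x0=0,n=16):
    t=np.linspace(0,2*np.pi,n+1);P=[(x0+r*np.cos(a),r*np.sin(a),z) for a in t];return list(zip(P[:-1],P[1:]))
def cyl(xa,xb,r,zc):
    E=[((xa,r,zc),(xb,r,zc)),((xa,-r,zc),(xb,-r,zc)),((xa,0,zc+r),(xb,0,zc+r))]
    for x in(xa,xb):
        t=np.linspace(0,2*np.pi,17);P=[(x,r*np.cos(a),zc+r*np.sin(a)) for a in t];E+=list(zip(P[:-1],P[1:]))
    return E
vb=box(35,60,0,45)+[((s*17.5,22*t,45),(s*17.5,0,23)) for s in(1,-1) for t in(1,-1)]+[((17.5,y,z),(-17.5,y,z)) for y,z in((22,45),(-22,45),(0,23))]
M={"plate":box(200,300,0,40),"A":vb,"B":vb,"K":box(45,64,0,12),
"G":box(40,50,0,46)+circ(6,164)+circ(6,105)+circ(17,106,-72)+[((0,0,164),(0,0,46)),((-72,0,66.5),(-72,0,90))],
"S":cyl(-110,-45,9.5,46)+cyl(-45,50,14,46)+cyl(50,100,18,46)}
def draw(cam,b,k,items,name,img=None):
    im=crop(C[cam]["img"] if img is None else img,*b,k)
    for n,p in items:
        for e in M[n]:
            q=(pr(C[cam],rot(p,np.array(e)))-[b[0],b[1]])*k
            cv2.line(im,*[tuple(int(round(t*16)) for t in w) for w in q],(0,255,0) ,1,cv2.LINE_AA,4)
    if name: cv2.imwrite("pics/"+name,im)
    return im
E
python3 - <<'E'
from ov import *
e=np.load("est.npy",allow_pickle=True).item()
a=np.zeros((600,800,3),np.uint8)
a[:300,:400]=draw("scene",(430,240,480,277.5.__int__()+1),8,[("A",e["A"])],None)[:300]
a[:300,400:]=draw("top",(360,268,410,306),8,[("B",e["B"])],None)[:300]
a[300:,:400]=draw("top",(90,225,190,300),4,[("S",e["S"])],None)[:300]
a[300:,400:]=draw("scene",(390,190,470,250),5,[("S",e["S"])],None)[:300]
cv2.imwrite("pics/o1.png",a)
b=np.zeros((600,800,3),np.uint8)
b[:,:400]=draw("scene",(160,240,220,330),6.6.__int__(),[("G",e["G"])],None)[:0].sum() if 0 else 0
x=draw("scene",(165,245,215,320),8,[("G",e["G"])],None);b[:600,:400]=x
x=draw("top",(440,240,490,315),8,[("G",e["G"])],None);b[:600,400:]=x
cv2.imwrite("pics/o2.png",b)
E
```

```text
plate [ 5.9665e+02  4.3020e+01 -6.0000e-02]
    [[-0.3, -1.0], [-0.2, -1.3], [-0.6, -0.8], [-1.4, -0.7], [-1.8, -0.1], [-1.9, -1.5], [-0.6, -0.5], [-1.5, -1.0]]
   z [ 5.96229e+02  4.41100e+01 -6.10000e-02 -4.87500e+00] 0.74
A [620.4   310.703  -1.81 ]
    [[-0.4, -1.6], [-0.3, -1.7], [-1.4, -0.9], [-0.2, -0.9], [-1.2, -0.5], [-1.0, -0.3], [-2.0, -0.9], [-2.1, -1.1]]
   z [619.72  313.038  -1.818  -5.678] 0.74
B [ 382.457 -192.429   -1.995]
    [[-0.5, -0.2], [-0.5, -0.9], [-0.4, -0.8], [-1.5, -0.8], [-1.2, -1.0], [-0.9, -0.5]]
   z [ 381.801 -192.366   -1.996   -3.801] 0.59
K [395.703 196.285  -1.85 ]
    [[-1.0, -0.7], [-0.6, -0.3], [-0.2, -0.2], [-0.7, -1.2], [-1.2, -0.9], [-1.5, -0.4], [-1.6, -0.3], [-1.7, 0.3]]
   z [395.296 197.296  -1.842  -3.089] 0.71
G [ 4.43009e+02 -3.83292e+02 -1.49000e-01]
    [[-0.6, -0.7], [-0.0, 0.1], [-1.7, -0.9]]
   z [ 4.42956e+02 -3.84062e+02 -1.55000e-01 -2.73800e+00] 0.59
S [430.432 394.286   0.672]
    [[-0.4, -0.7], [-0.1, 0.1], [-1.4, -0.2]]
   z [430.465 395.382   0.67   -2.916] 0.48
```

View pics/o1.png

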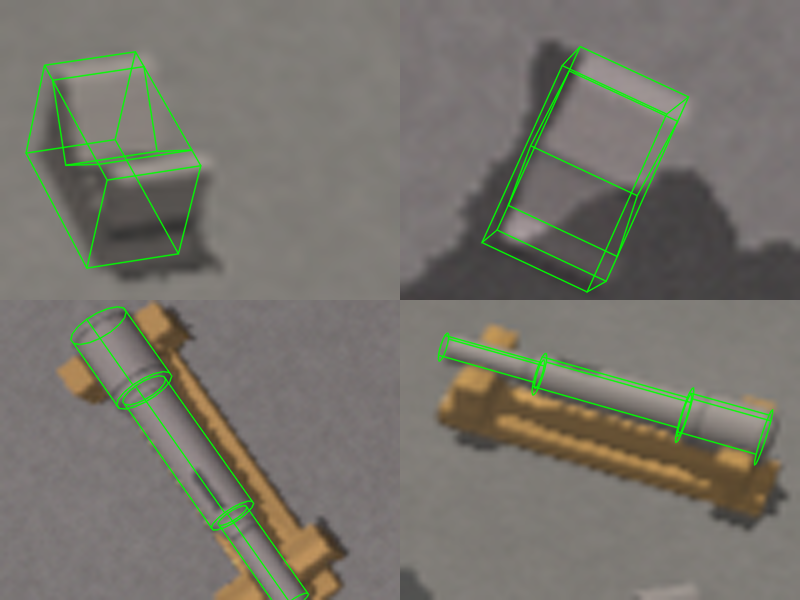

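View pics/o2.png

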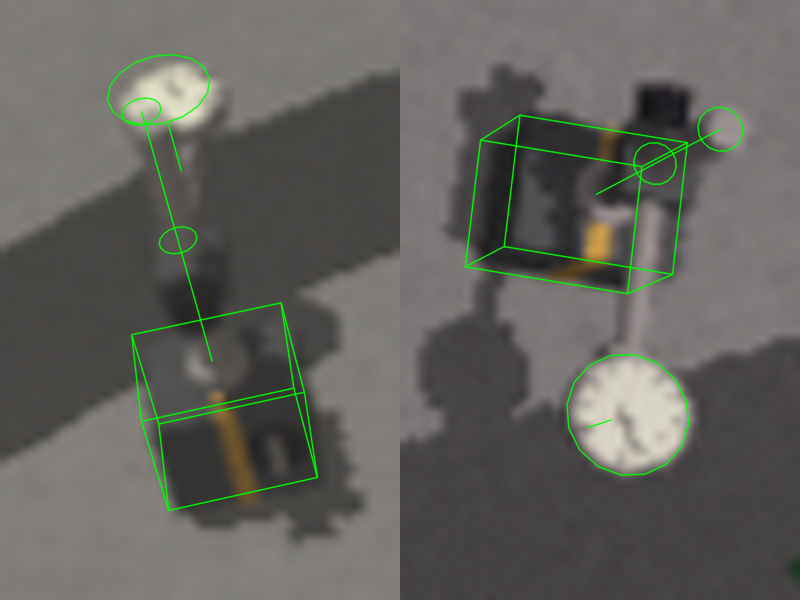

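```bash
cat > f2.py <<'E'
exec(open("f1.py").read().split("for n,o,g in")[0])
L=[("plate",P,[597,43,-.06]),("A",A,[620,311,-1.81]),("B",B,[382,-192,-2]),("K",K,[396,196,-1.85]),("G",G,[443,-383,-.15]),("S",S,[430,394,.67])]
def res(p):
    b={"top":p[:2],"scene":p[2:4]};r=list(p[:4]*1.0)
    for i,(n,o,g) in enumerate(L):
        q=p[4+3*i:7+3*i];c,s=np.cos(q[2]),np.sin(q[2])
        ob=np.array([w[1:] for w in o])
        for cam,u,v,x,y,z in o:
            e=pr(C[cam],[q[0]+c*x-s*y,q[1]+s*x+c*y,z])[0]+b[cam]-[u,v];r+=list(e)
    return np.array(r)
o=least_squares(res,[0]*4+sum([g for _,_,g in L],[]),loss='soft_l1')
print("bias",o.x[:4].round(2),"rms",np.sqrt(np.mean(res(o.x)[4:]**2)).round(2))
out={n:o.x[4+3*i:7+3*i] for i,(n,_,_) in enumerate(L)}
for n in out:print(n,out[n].round(3))
out["bias"]=o.x[:4]
np.save("est.npy",out,allow_pickle=True)
print("cap",[at(C["top"],434,199,17).round(),at(C["scene"],235,336,17).round()])
E
python3 f2.py
```

```text
bias [0.49 1.12 1.3  0.42] rms 0.39
plate [ 5.97349e+02  4.29190e+01 -6.10000e-02]
A [620.589 310.809  -1.823]
B [ 383.549 -192.728   -1.993]
K [396.766 196.226  -1.845]
G [ 4.44938e+02 -3.82267e+02 -1.35000e-01]
S [432.019 394.858   0.672]
cap [array([ 611., -322.,   17.]), array([ 615., -320.,   17.])]
```

```bash
cat > go.py <<'E'
# go.py: work out moves. usage: python3 go.py  x y z phi  -> prints dp(cm), turn from current commanded pose; 'set' handled by cmd.json
import sys,json,numpy as np,os
from plant import get_state
def st():
    if os.path.exists("cmd.json"): return json.load(open("cmd.json"))
    return dict(p=[278.173,-669.51,218.618],phi=float(np.arctan2(-.923,.384)))
def axes(phi):
    c,s=np.cos(phi),np.sin(phi);return np.array([[s,0,c],[-c,0,s],[0,-1,0]])
def rel(p,phi,base=None):
    b=base or st();d=axes(b["phi"]).T@(np.array(p)-b["p"])/10;return np.round(d,2),round(-(phi-b["phi"]),3)
def done(dp,turn):
    "record a finished call's last row"
    b=st();p=(np.array(b["p"])+axes(b["phi"])@np.array(dp)*10).tolist()
    json.dump(dict(p=p,phi=b["phi"]-turn),open("cmd.json","w"))
def show():
    s=get_state();b=st();R=np.array(s["tool_rot"])
    print("t",round(s["time"],2),"cmd",np.round(b["p"],1),round(b["phi"],3),"meas",np.round(s["tcp_pos"],1),round(float(np.arctan2(R[1,2],R[0,2])),3),"F",np.round(s["contact_force"],1),"w",round(s["gripper_width"],1))
E
python3 - <<'E'
from go import *
show()
print(rel([560,-150,220],-.4)); b=dict(p=[560,-150,220],phi=-.4); print(rel([397,196,150],-1.845+np.pi,b))
E
```

```text
t 0.5 cmd [ 278.2 -669.5  218.6] -1.177 meas [ 278.2 -669.5  218.6] -1.177 F [-0.6 -0.5 -0.3] w 93.4
(array([-45.98,  -0.14, -37.14]), -0.777)
(array([-25.52,   7.  , -28.49]), -1.697)
```

Call:
carry_out(
  moves=[
    {"dp": [-5,0,-4],"turn": -0.08},
    {"dp": [-10,0,-8],"turn": -0.18},
    {"dp": [-15,0,-12],"turn": -0.28},
    {"dp": [-20,0,-16],"turn": -0.38},
    {"dp": [-25,0,-20],"turn": -0.48},
    {"dp": [-30,0,-24],"turn": -0.58},
    {"dp": [-35,0,-28],"turn": -0.68},
    {"dp": [-40,0,-32.5],"turn": -0.74},
    {"dp": [-43.5,0,-35.2],"turn": -0.777},
    {"dp": [-46,0,-37.1],"turn": -0.777},
    {"dp": [-46,0,-37.1],"turn": -0.777},
  ],
  grip=0,
)

```text
time: 1.88
tcp_pos: [562.0, -147.4, 218.7]
tool_rot: [[-0.385, 0.001, 0.923], [-0.923, 0.001, -0.385], [-0.001, -1.0, 0.001]]
contact_force: [-0.5, -0.5, 0.1]
gripper_width: 92.9
```

```bash
python3 - <<'E'
from go import *
done([-46,0,-37.1],-.777);show();print(rel([397,196,150],-1.845+np.pi))
E
```

```text
t 1.88 cmd [ 560.4 -150.3  218.6] -0.4 meas [ 562.  -147.4  218.7] -0.395 F [-0.5 -0.5  0.1] w 92.9
(array([-25.55,   6.86, -28.52]), -1.696)
```

Call:
carry_out(
  moves=[
    {"dp": [-3,0.5,-3],"turn": -0.17},
    {"dp": [-6,1,-6],"turn": -0.35},
    {"dp": [-9,2,-10],"turn": -0.53},
    {"dp": [-12,3,-13],"turn": -0.71},
    {"dp": [-15,4,-17],"turn": -0.89},
    {"dp": [-18,5,-20],"turn": -1.07},
    {"dp": [-21,6,-24],"turn": -1.25},
    {"dp": [-24,6.9,-27],"turn": -1.43},
    {"dp": [-25.5,6.9,-28.5],"turn": -1.6},
    {"dp": [-25.5,6.9,-28.5],"turn": -1.696},
    {"dp": [-25.5,6.9,-28.5],"turn": -1.696},
    {"dp": [-25.5,6.9,-28.5],"turn": -1.696},
  ],
)

```text
time: 3.38
tcp_pos: [397.8, 194.5, 149.6]
tool_rot: [[0.961, 0.0, 0.275], [-0.275, -0.0, 0.961], [0.0, -1.0, -0.0]]
contact_force: [0.1, 0.1, -0.5]
gripper_width: 93.0
```

```bash
python3 - <<'E'
from go import *
from ov import *
done([-25.5,6.9,-28.5],-1.696);show();print(rel([397,196,30],-1.845+np.pi))
e=np.load("est.npy",allow_pickle=True).item()
for n in C: cv2.imwrite(f"pics/{n}1.png",C[n]["img"])
a=np.zeros((600,800,3),np.uint8)
a[:,:400]=crop(C["top"]["img"],180,235,260,355,5);a[:,400:]=crop(C["scene"]["img"],330,140,410,260,5)
for i,(n,b) in enumerate((("top",(180,235)),("scene",(330,140)))):
    q=(pr(C[n],[[*get_state()["tcp_pos"]]])[0]+e["bias"][2*i:2*i+2]-b)*5
    cv2.drawMarker(a,(int(q[0])+400*i,int(q[1])),(0,0,255),0,12)
cv2.imwrite("pics/g1.png",a)
E
```

```text
t 3.48 cmd [397.  195.5 149.6] 1.296 meas [397.7 194.8 149.7] 1.293 F [-0.9  0.5  0. ] w 92.9
(array([-0.02, 11.96,  0.05]), -0.0)
```

View pics/g1.png

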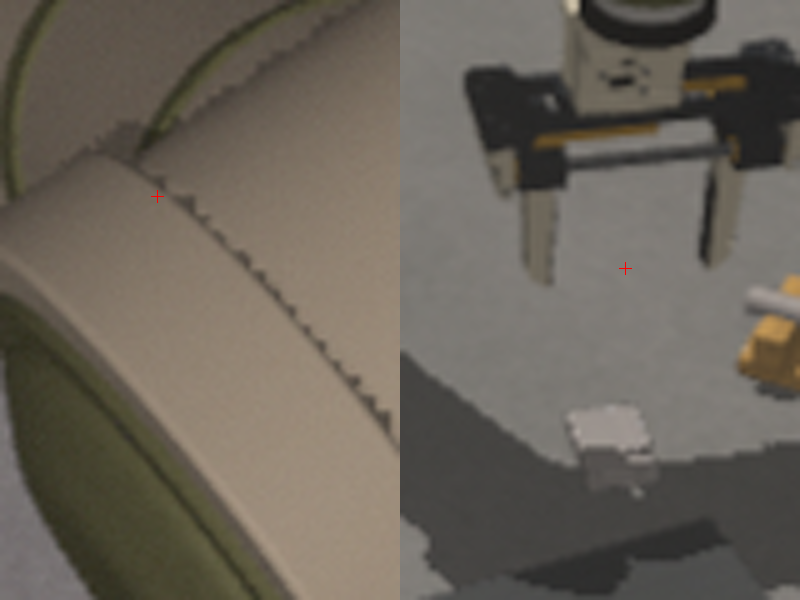

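Call:
carry_out(
  moves=[
    {"dp": [0,4,0.05],"turn": 0},
    {"dp": [0,8,0.05],"turn": 0},
    {"dp": [0,11,0.05],"turn": 0},
    {"dp": [0,13,0.05],"turn": 0},
    {"dp": [0,14.2,0.05],"turn": 0},
    {"dp": [0,14.7,0.05],"turn": 0},
    {"dp": [0,14.7,0.05],"turn": 0},
    {"dp": [0,14.7,0.05],"turn": 0},
  ],
)

```text
time: 4.47
tcp_pos: [397.8, 195.9, 3.0]
tool_rot: [[0.962, 0.001, 0.272], [-0.272, 0.0, 0.962], [0.0, -1.0, 0.0]]
contact_force: [-0.2, -0.0, -0.0]
gripper_width: 93.1
```

Call:
carry_out(
  moves=[
    {"dp": [0,0,0],"turn": 0},
    {"dp": [0,0,0],"turn": 0},
    {"dp": [0,0,0],"turn": 0},
    {"dp": [0,0,0],"turn": 0},
    {"dp": [0,0,0],"turn": 0},
  ],
  grip=1,
  squeeze=40,
)

```text
time: 5.1
tcp_pos: [397.5, 195.9, 2.6]
tool_rot: [[0.962, -0.0, 0.271], [-0.271, 0.0, 0.962], [-0.0, -1.0, 0.0]]
contact_force: [0.8, 0.4, 0.0]
gripper_width: 47.4
```

```bash
python3 - <<'E'
from go import *
from h import *
done([0,14.7,.05],0);show()
c=camera("scene");crop(c["img"],330,160,430,260,6,"g2.png")
E
```

```text
t 5.1 cmd [397.2 196.    2.6] 1.296 meas [397.5 195.9   2.6] 1.296 F [0.8 0.4 0. ] w 47.4
```

View pics/g2.png

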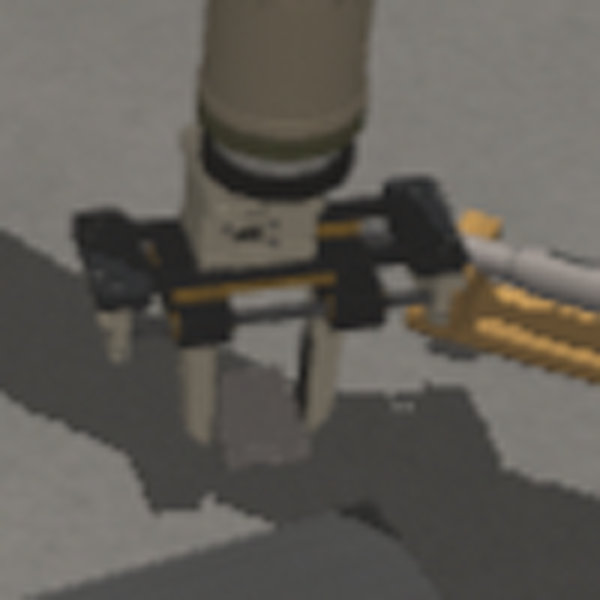

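Call:
carry_out(
  moves=[
    {"dp": [0,0,0],"turn": 0},
    {"dp": [0,0,0],"turn": 0},
    {"dp": [0,-1,0],"turn": 0},
    {"dp": [0,-3,0],"turn": 0},
    {"dp": [0,-6,0],"turn": 0},
    {"dp": [0,-9,0],"turn": 0},
    {"dp": [0,-12,0],"turn": 0},
    {"dp": [0,-12,0],"turn": 0},
  ],
)

```text
time: 6.15
tcp_pos: [398.3, 195.9, 123.8]
tool_rot: [[0.962, 0.003, 0.273], [-0.273, 0.001, 0.962], [0.002, -1.0, 0.002]]
contact_force: [-0.1, 0.2, -3.0]
gripper_width: 44.4
```

```bash
python3 - <<'E'
from go import *
done([0,-12,0],0);show()
e=np.load("est.npy",allow_pickle=True).item();x,y,th=e["plate"]
f=lambda a,b:[x+np.cos(th)*a-np.sin(th)*b,y+np.sin(th)*a+np.cos(th)*b]
ph=np.pi/2+th
print(f(0,75),f(0,-75),f(0,0),f(72,0),ph)
print(rel([*f(0,-75),122],ph))
E
```

```text
t 6.15 cmd [397.2 196.  122.6] 1.296 meas [398.3 195.9 123.8] 1.295 F [-0.1  0.2 -3. ] w 44.4
[np.float64(601.8856225460005), np.float64(117.78182327813431)] [np.float64(592.8125361328297), np.float64(-31.94352228145734)] [np.float64(597.3490793394151), np.float64(42.91915049833849)] [np.float64(669.2172452080191), np.float64(38.56406902001649)] 1.510272139002668
(array([ 25.01,   0.06, -16.64]), np.float64(-0.214))
```

Call:
carry_out(
  moves=[
    {"dp": [3,0,-2],"turn": -0.04},
    {"dp": [6.5,0,-4.5],"turn": -0.08},
    {"dp": [10,0,-7],"turn": -0.12},
    {"dp": [14,0,-9.5],"turn": -0.16},
    {"dp": [18,0,-12],"turn": -0.2},
    {"dp": [21.5,0,-14.2],"turn": -0.214},
    {"dp": [24,0,-16],"turn": -0.214},
    {"dp": [25,0,-16.6],"turn": -0.214},
    {"dp": [25,0,-16.6],"turn": -0.214},
    {"dp": [25,0,-16.6],"turn": -0.214},
    {"dp": [25,0,-16.6],"turn": -0.214},
  ],
)

```text
time: 7.52
tcp_pos: [592.6, -30.5, 122.7]
tool_rot: [[0.998, -0.0, 0.059], [-0.059, 0.0, 0.998], [-0.0, -1.0, 0.0]]
contact_force: [-0.5, 0.1, -2.5]
gripper_width: 44.4
```

Call:
carry_out(
  moves=[
    {"dp": [0,2,0],"turn": 0},
    {"dp": [0,4,0],"turn": 0},
    {"dp": [0,6,0],"turn": 0},
    {"dp": [0,7,0],"turn": 0},
    {"dp": [0,7.4,0],"turn": 0},
    {"dp": [0,7.7,0],"turn": 0},
    {"dp": [0,7.9,0],"turn": 0},
    {"dp": [0,7.9,0],"turn": 0},
    {"dp": [0,7.9,0],"turn": 0},
  ],
)

```text
time: 8.65
tcp_pos: [593.3, -31.7, 43.9]
tool_rot: [[0.998, 0.0, 0.061], [-0.061, -0.0, 0.998], [0.0, -1.0, -0.0]]
contact_force: [-0.7, -0.3, -2.1]
gripper_width: 44.8
```

```bash
python3 - <<'E'
from go import *
done([25,0,-16.6],-.214);done([0,7.9,0],0);show()
E
```

```text
t 8.65 cmd [592.8 -31.5  43.6] 1.51 meas [593.3 -31.7  43.9] 1.51 F [-0.7 -0.3 -2.1] w 44.8
```

Call:
carry_out(
  moves=[
    {"dp": [0,0.1,0],"turn": 0},
    {"dp": [0,0.1,0],"turn": 0},
    {"dp": [0,0.15,0],"turn": 0},
    {"dp": [0,0.15,0],"turn": 0},
  ],
)

```text
time: 9.15
tcp_pos: [593.2, -31.7, 42.7]
tool_rot: [[0.998, 0.0, 0.061], [-0.061, -0.0, 0.998], [0.0, -1.0, -0.0]]
contact_force: [-1.7, -1.6, 4.3]
gripper_width: 44.9
```

Touched down (force changed to +4 N). Release and retreat.

Call:
carry_out(
  moves=[
    {"dp": [0,0,0],"turn": 0},
    {"dp": [0,0,0],"turn": 0},
    {"dp": [0,0,0],"turn": 0},
    {"dp": [0,0,0],"turn": 0},
    {"dp": [0,-2,0],"turn": 0},
    {"dp": [0,-6,0],"turn": 0},
    {"dp": [0,-11,0],"turn": 0},
    {"dp": [0,-11,0],"turn": 0},
  ],
  grip=0.25,
)

```text
time: 10.15
tcp_pos: [595.1, -31.1, 156.8]
tool_rot: [[0.998, 0.007, 0.061], [-0.061, 0.0, 0.998], [0.007, -1.0, 0.0]]
contact_force: [0.1, 0.3, -0.5]
gripper_width: 69.6
```

```bash
python3 - <<'E'
from go import *
done([0,.15,0],0);done([0,-11,0],0);show()
e=np.load("est.npy",allow_pickle=True).item()
print(rel([*e["A"][:2],152],e["A"][2]+np.pi))
from ov import *
p=list(e["plate"]);k=[592.8,-31.9,1.51,40]
b=e["bias"]
for i,n in enumerate(("top","scene")): C[n]["cx"]+=b[2*i];C[n]["cy"]+=b[2*i+1]
a=np.zeros((500,800,3),np.uint8)
a[:,:400]=draw("top",(270,150,370,275),4,[("plate",p),("K",k)],None)
a[:,400:]=draw("scene",(290,235,390,360),4,[("plate",p),("K",k)],None)
cv2.imwrite("pics/k1.png",a)
E
```

```text
t 10.15 cmd [592.8 -31.5 152.1] 1.51 meas [595.1 -31.1 156.8] 1.51 F [ 0.1  0.3 -0.5] w 69.6
(array([7.100e-01, 1.000e-02, 3.434e+01]), np.float64(0.192))
```

View pics/k1.png

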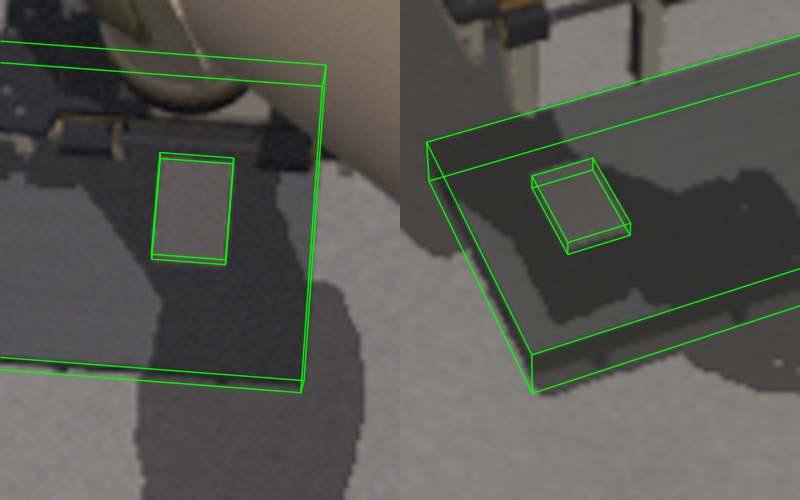

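The packing sits on the plate exactly where the model predicts, in both views. Next is block A, which goes under the thick end.

Call:
carry_out(
  moves=[
    {"dp": [0.1,0,4],"turn": 0.02},
    {"dp": [0.2,0,10],"turn": 0.06},
    {"dp": [0.3,0,16],"turn": 0.1},
    {"dp": [0.5,0,22],"turn": 0.14},
    {"dp": [0.6,0,28],"turn": 0.18},
    {"dp": [0.7,0,32],"turn": 0.192},
    {"dp": [0.7,0,34.3],"turn": 0.192},
    {"dp": [0.7,0,34.3],"turn": 0.192},
    {"dp": [0.7,0,34.3],"turn": 0.192},
    {"dp": [0.7,4,34.3],"turn": 0.192},
    {"dp": [0.7,8,34.3],"turn": 0.192},
    {"dp": [0.7,8,34.3],"turn": 0.192},
  ],
  grip=0,
)

```text
time: 11.75
tcp_pos: [620.1, 306.5, 69.5]
tool_rot: [[0.968, -0.004, 0.252], [-0.252, -0.004, 0.968], [-0.003, -1.0, -0.005]]
contact_force: [-0.8, -0.2, 0.6]
gripper_width: 93.0
```

```bash
python3 - <<'E'
from go import *
from h import *
done([.7,8,34.3],.192);show()
c=camera("scene");crop(c["img"],400,190,500,290,6,"a1.png")
E
```

```text
t 11.75 cmd [620.5 310.4  72.1] 1.318 meas [620.1 306.5  69.5] 1.316 F [-0.8 -0.2  0.6] w 93.0
```

View pics/a1.png

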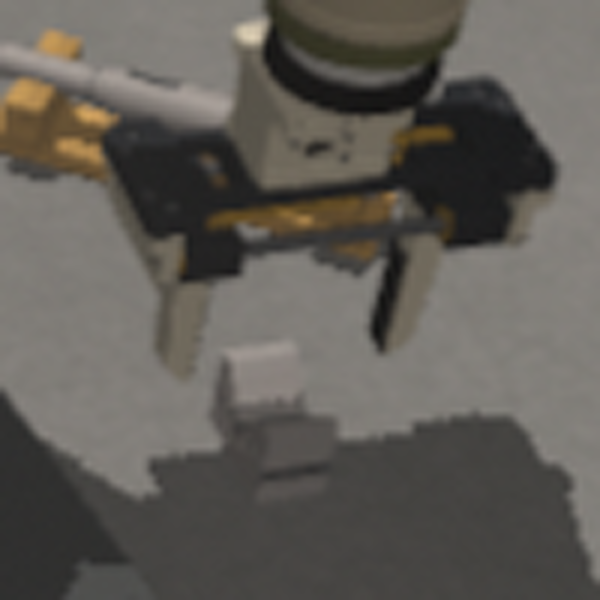

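Call:
carry_out(
  moves=[
    {"dp": [0,2.5,0],"turn": 0},
    {"dp": [0,4.5,0],"turn": 0},
    {"dp": [0,6,0],"turn": 0},
    {"dp": [0,6.8,0],"turn": 0},
    {"dp": [0,6.8,0],"turn": 0},
    {"dp": [0,6.8,0],"turn": 0},
  ],
)

```text
time: 12.55
tcp_pos: [621.1, 310.6, 4.6]
tool_rot: [[0.968, 0.0, 0.25], [-0.25, 0.0, 0.968], [0.0, -1.0, 0.001]]
contact_force: [0.4, -0.0, 0.2]
gripper_width: 92.9
```

Call:
carry_out(
  moves=[
    {"dp": [0,0,0],"turn": 0},
    {"dp": [0,0,0],"turn": 0},
    {"dp": [0,0,0],"turn": 0},
    {"dp": [0,0,0],"turn": 0},
    {"dp": [0,0,0],"turn": 0},
    {"dp": [0,0,0],"turn": 0},
    {"dp": [0,0,0],"turn": 0},
    {"dp": [0,0,0],"turn": 0},
  ],
  grip=1,
  squeeze=45,
)

```text
time: 13.55
tcp_pos: [621.0, 310.5, 4.1]
tool_rot: [[0.968, 0.0, 0.25], [-0.25, 0.0, 0.968], [0.0, -1.0, 0.0]]
contact_force: [0.8, 1.2, -1.9]
gripper_width: 34.5
```

Call:
carry_out(
  moves=[
    {"dp": [0,-1,0],"turn": 0},
    {"dp": [0,-3,0],"turn": 0},
    {"dp": [0,-6,0],"turn": 0},
    {"dp": [0,-9,0],"turn": 0},
    {"dp": [0,-12,0],"turn": 0},
    {"dp": [0,-12,0],"turn": 0},
    {"dp": [0,-12,0],"turn": 0},
  ],
)

```text
time: 14.42
tcp_pos: [620.6, 309.5, 123.6]
tool_rot: [[0.968, -0.001, 0.25], [-0.25, -0.001, 0.968], [-0.0, -1.0, -0.001]]
contact_force: [0.1, 0.1, -6.3]
gripper_width: 34.1
```

```bash
python3 - <<'E'
from go import *
done([0,-5.2,0],0);show();print(rel([601.9,117.8,123],1.51))
E
```

```text
t 14.43 cmd [620.5 310.4 124.1] 1.318 meas [620.6 309.5 123.6] 1.318 F [ 0.1  0.1 -6.3] w 34.1
(array([  3.01,   0.11, -19.12]), -0.192)
```

Call:
carry_out(
  moves=[
    {"dp": [0.4,0,-2.5],"turn": -0.03},
    {"dp": [1,0,-6],"turn": -0.07},
    {"dp": [1.6,0,-10],"turn": -0.11},
    {"dp": [2.2,0,-14],"turn": -0.15},
    {"dp": [2.7,0,-17],"turn": -0.18},
    {"dp": [3,0,-19.1],"turn": -0.192},
    {"dp": [3,0,-19.1],"turn": -0.192},
    {"dp": [3,0,-19.1],"turn": -0.192},
    {"dp": [3,0,-19.1],"turn": -0.192},
  ],
)

```text
time: 15.55
tcp_pos: [602.1, 119.2, 123.9]
tool_rot: [[0.998, -0.0, 0.059], [-0.059, 0.001, 0.998], [-0.0, -1.0, 0.001]]
contact_force: [-0.1, -0.2, -5.3]
gripper_width: 34.9
```

Call:
carry_out(
  moves=[
    {"dp": [0,2,0],"turn": 0},
    {"dp": [0,4,0],"turn": 0},
    {"dp": [0,6,0],"turn": 0},
    {"dp": [0,7,0],"turn": 0},
    {"dp": [0,7.5,0],"turn": 0},
    {"dp": [0,7.8,0],"turn": 0},
    {"dp": [0,7.8,0],"turn": 0},
    {"dp": [0,7.9,0],"turn": 0},
    {"dp": [0,7.9,0],"turn": 0},
  ],
)

```text
time: 16.68
tcp_pos: [602.3, 117.8, 45.4]
tool_rot: [[0.998, 0.0, 0.061], [-0.061, 0.0, 0.998], [0.0, -1.0, 0.0]]
contact_force: [0.2, -0.1, -6.1]
gripper_width: 34.3
```

Call:
carry_out(
  moves=[
    {"dp": [0,0.1,0],"turn": 0},
    {"dp": [0,0.1,0],"turn": 0},
    {"dp": [0,0.15,0],"turn": 0},
    {"dp": [0,0.15,0],"turn": 0},
  ],
)

```text
time: 17.18
tcp_pos: [602.2, 117.8, 44.1]
tool_rot: [[0.998, 0.0, 0.061], [-0.061, -0.0, 0.998], [0.0, -1.0, -0.0]]
contact_force: [-1.8, -1.3, 3.2]
gripper_width: 34.4
```

Down. Release to an 84 mm opening and rise.

Call:
carry_out(
  moves=[
    {"dp": [0,0,0],"turn": 0},
    {"dp": [0,0,0],"turn": 0},
    {"dp": [0,0,0],"turn": 0},
    {"dp": [0,0,0],"turn": 0},
    {"dp": [0,-2,0],"turn": 0},
    {"dp": [0,-6,0],"turn": 0},
    {"dp": [0,-11,0],"turn": 0},
    {"dp": [0,-11,0],"turn": 0},
  ],
  grip=0.25,
)

```text
time: 18.18
tcp_pos: [604.1, 119.0, 158.5]
tool_rot: [[0.998, 0.007, 0.061], [-0.061, 0.002, 0.998], [0.006, -1.0, 0.002]]
contact_force: [-0.2, -0.9, -0.9]
gripper_width: 69.6
```

```bash
python3 - <<'E'
from go import *
done([3,0,-19.1],-.192);done([0,8.05,0],0);done([0,-11,0],0);show()
e=np.load("est.npy",allow_pickle=True).item()
print(np.arctan2(e["B"][1],e["B"][0]),np.hypot(*e["B"][:2]))
print(rel([560,-120,170],1.3))
b=dict(p=[560,-120,170],phi=1.3);print(rel([*e["B"][:2],120],e["B"][2]+np.pi,b))
E
```

```text
t 18.18 cmd [601.9 118.  153.6] 1.51 meas [604.1 119.  158.5] 1.51 F [-0.2 -0.9 -0.9] w 69.6
-0.4656330183591072 429.24831555782913
(array([ -2.74,  -1.64, -24.01]), 0.21)
(array([-15.06,   5.  , -11.73]), np.float64(0.152))
```

Call:
carry_out(
  moves=[
    {"dp": [-0.3,-0.3,-3],"turn": 0.03},
    {"dp": [-1,-1,-8],"turn": 0.08},
    {"dp": [-1.6,-1.6,-14],"turn": 0.13},
    {"dp": [-2.2,-1.6,-19],"turn": 0.18},
    {"dp": [-2.7,-1.6,-23],"turn": 0.21},
    {"dp": [-2.7,-1.6,-24],"turn": 0.21},
    {"dp": [-2.7,-1.6,-24],"turn": 0.21},
  ],
  grip=0,
)

```text
time: 19.05
tcp_pos: [560.6, -120.2, 169.7]
tool_rot: [[0.963, -0.0, 0.268], [-0.268, 0.0, 0.963], [-0.0, -1.0, 0.0]]
contact_force: [-0.9, 0.1, -0.5]
gripper_width: 93.0
```

Call:
carry_out(
  moves=[
    {"dp": [-3,1,-2.3],"turn": 0.03},
    {"dp": [-7,2,-5.4],"turn": 0.07},
    {"dp": [-11,3,-8.6],"turn": 0.11},
    {"dp": [-14,5,-11],"turn": 0.15},
    {"dp": [-15.1,5,-11.7],"turn": 0.152},
    {"dp": [-15.1,5,-11.7],"turn": 0.152},
    {"dp": [-15.1,8,-11.7],"turn": 0.152},
    {"dp": [-15.1,10,-11.7],"turn": 0.152},
    {"dp": [-15.1,10,-11.7],"turn": 0.152},
    {"dp": [-15.1,10,-11.7],"turn": 0.152},
  ],
)

```text
time: 20.3
tcp_pos: [385.4, -191.8, 70.2]
tool_rot: [[0.913, 0.001, 0.409], [-0.409, -0.0, 0.913], [0.001, -1.0, 0.001]]
contact_force: [0.5, -0.0, 0.2]
gripper_width: 93.0
```

```bash
python3 - <<'E'
from go import *
from h import *
done([-2.7,-1.6,-24],.21);done([-15.1,10,-11.7],.152);show()
c=camera("scene");crop(c["img"],200,190,300,290,6,"b1.png")
e=np.load("est.npy",allow_pickle=True).item()
print(rel([*e["B"][:2],4],e["B"][2]+np.pi))
E
```

```text
t 20.3 cmd [ 383.7 -192.4   69.6] 1.148 meas [ 385.4 -191.8   70.2] 1.15 F [ 0.5 -0.   0.2] w 93.0
(array([ 0.  ,  6.56, -0.04]), np.float64(0.0))
```

View pics/b1.png

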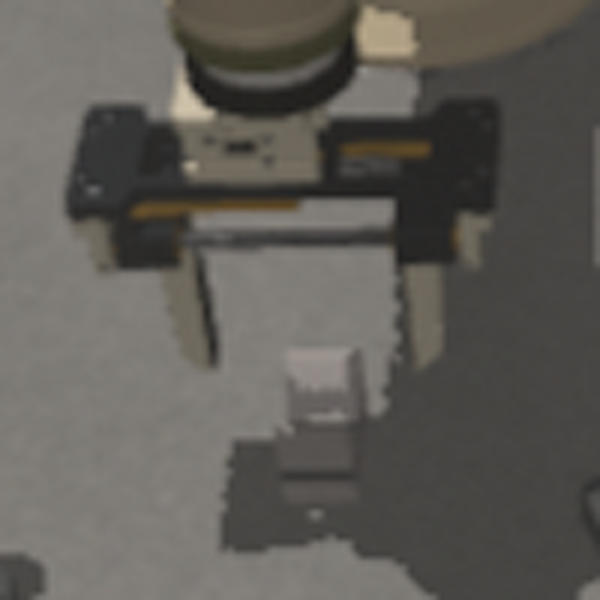

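Call:
carry_out(
  moves=[
    {"dp": [0,2.5,0],"turn": 0},
    {"dp": [0,4.5,0],"turn": 0},
    {"dp": [0,5.8,0],"turn": 0},
    {"dp": [0,6.5,0],"turn": 0},
    {"dp": [0,6.5,0],"turn": 0},
    {"dp": [0,6.5,0],"turn": 0},
  ],
)

```text
time: 21.1
tcp_pos: [384.4, -192.6, 5.2]
tool_rot: [[0.912, 0.001, 0.41], [-0.41, -0.0, 0.912], [0.001, -1.0, 0.0]]
contact_force: [1.3, -0.5, -0.6]
gripper_width: 93.0
```

Call:
carry_out(
  moves=[
    {"dp": [0,0,0],"turn": 0},
    {"dp": [0,0,0],"turn": 0},
    {"dp": [0,0,0],"turn": 0},
    {"dp": [0,0,0],"turn": 0},
    {"dp": [0,0,0],"turn": 0},
    {"dp": [0,0,0],"turn": 0},
    {"dp": [0,0,0],"turn": 0},
    {"dp": [0,0,0],"turn": 0},
  ],
  grip=1,
)

```text
time: 22.1
tcp_pos: [383.8, -192.5, 4.6]
tool_rot: [[0.912, -0.0, 0.41], [-0.41, -0.0, 0.912], [-0.0, -1.0, -0.0]]
contact_force: [-0.1, -0.4, 0.5]
gripper_width: 34.4
```

Call:
carry_out(
  moves=[
    {"dp": [0,-1,0],"turn": 0},
    {"dp": [0,-3,0],"turn": 0},
    {"dp": [0,-6,0],"turn": 0},
    {"dp": [0,-9,0],"turn": 0},
    {"dp": [0,-12,0],"turn": 0},
    {"dp": [0,-13,0],"turn": 0},
    {"dp": [0,-13,0],"turn": 0},
  ],
)

```text
time: 22.98
tcp_pos: [383.7, -192.8, 134.5]
tool_rot: [[0.912, 0.0, 0.411], [-0.411, -0.001, 0.912], [0.001, -1.0, -0.0]]
contact_force: [-0.4, -0.6, -5.6]
gripper_width: 34.4
```

```bash
python3 - <<'E'
from go import *
done([0,-6.5,0],0);show();print(rel([592.8,-31.9,136],1.51))
E
```

```text
t 22.98 cmd [ 383.7 -192.4  134.6] 1.148 meas [ 383.7 -192.8  134.5] 1.147 F [-0.4 -0.6 -5.6] w 34.4
(array([12.5 , -0.14, 23.21]), -0.362)
```

Call:
carry_out(
  moves=[
    {"dp": [1.5,0,2.7],"turn": -0.05},
    {"dp": [3.5,0,6.5],"turn": -0.12},
    {"dp": [6,0,11],"turn": -0.19},
    {"dp": [8.5,0,16],"turn": -0.26},
    {"dp": [11,0,20.5],"turn": -0.33},
    {"dp": [12.2,0,22.6],"turn": -0.362},
    {"dp": [12.5,0,23.2],"turn": -0.362},
    {"dp": [12.5,0,23.2],"turn": -0.362},
    {"dp": [12.5,0,23.2],"turn": -0.362},
    {"dp": [12.5,0,23.2],"turn": -0.362},
  ],
)

```text
time: 24.22
tcp_pos: [592.4, -33.2, 134.5]
tool_rot: [[0.998, -0.0, 0.062], [-0.062, -0.001, 0.998], [-0.0, -1.0, -0.001]]
contact_force: [0.8, -0.2, -4.9]
gripper_width: 34.2
```

Call:
carry_out(
  moves=[
    {"dp": [0,2,0],"turn": 0},
    {"dp": [0,4,0],"turn": 0},
    {"dp": [0,5.8,0],"turn": 0},
    {"dp": [0,6.8,0],"turn": 0},
    {"dp": [0,7.3,0],"turn": 0},
    {"dp": [0,7.55,0],"turn": 0},
    {"dp": [0,7.65,0],"turn": 0},
    {"dp": [0,7.65,0],"turn": 0},
    {"dp": [0,7.65,0],"turn": 0},
  ],
)

```text
time: 25.35
tcp_pos: [593.2, -32.2, 58.4]
tool_rot: [[0.998, 0.001, 0.061], [-0.061, -0.0, 0.998], [0.001, -1.0, -0.0]]
contact_force: [0.2, 0.5, -4.9]
gripper_width: 34.4
```

```bash
python3 - <<'E'
from go import *
done([12.5,0,23.2],-.362);done([0,7.65,0],0);show();print(rel([592.8,-31.9,56.6],1.51))
E
```

```text
t 25.35 cmd [592.8 -32.   58.1] 1.51 meas [593.2 -32.2  58.4] 1.51 F [ 0.2  0.5 -4.9] w 34.4
(array([-0.  ,  0.15,  0.01]), 0.0)
```

Call:
carry_out(
  moves=[
    {"dp": [0,0.1,0],"turn": 0},
    {"dp": [0,0.1,0],"turn": 0},
    {"dp": [0,0.15,0],"turn": 0},
    {"dp": [0,0.15,0],"turn": 0},
  ],
)

```text
time: 25.85
tcp_pos: [593.1, -32.1, 56.7]
tool_rot: [[0.998, 0.0, 0.061], [-0.061, -0.0, 0.998], [0.0, -1.0, -0.0]]
contact_force: [0.1, -0.2, -2.7]
gripper_width: 34.8
```

Call:
carry_out(
  moves=[
    {"dp": [0,0.05,0],"turn": 0},
    {"dp": [0,0.05,0],"turn": 0},
    {"dp": [0,0.05,0],"turn": 0},
  ],
)

```text
time: 26.22
tcp_pos: [593.1, -32.2, 56.6]
tool_rot: [[0.998, 0.0, 0.061], [-0.061, -0.0, 0.998], [0.0, -1.0, -0.0]]
contact_force: [-2.4, 0.1, 6.0]
gripper_width: 34.5
```

Call:
carry_out(
  moves=[
    {"dp": [0,0,0],"turn": 0},
    {"dp": [0,0,0],"turn": 0},
    {"dp": [0,0,0],"turn": 0},
    {"dp": [0,0,0],"turn": 0},
    {"dp": [0,-2,0],"turn": 0},
    {"dp": [0,-6,0],"turn": 0},
    {"dp": [0,-11,0],"turn": 0},
    {"dp": [0,-11,0],"turn": 0},
  ],
  grip=0.25,
)

```text
time: 27.22
tcp_pos: [595.1, -31.4, 170.8]
tool_rot: [[0.998, 0.007, 0.061], [-0.061, 0.0, 0.998], [0.007, -1.0, 0.0]]
contact_force: [-0.7, -0.2, -0.4]
gripper_width: 69.4
```

```bash
python3 - <<'E'
from go import *
done([0,.2,0],0);done([0,-11,0],0);show()
e=np.load("est.npy",allow_pickle=True).item();S=e["S"]
print(rel([595,200,230],.4))
print(S[:2]+7*np.array([np.cos(S[2]),np.sin(S[2])]),S[2]-np.pi/2)
E
```

```text
t 27.23 cmd [592.8 -32.  166.1] 1.51 meas [595.1 -31.4 170.8] 1.51 F [-0.7 -0.2 -0.4] w 69.4
(array([-1.18, -6.39, 23.17]), 1.11)
[437.49570799 399.2166717 ] -0.8986035626838741
```

```bash
python3 - <<'E'
from go import *
print(rel([437.5,399.2,140],-.899))
E
```

```text
(array([-18.1 ,   2.61,  42.11]), 2.409)
```

Call:
carry_out(
  moves=[
    {"dp": [-1.5,0,4],"turn": 0.18},
    {"dp": [-3,0,8],"turn": 0.36},
    {"dp": [-5,0,12],"turn": 0.54},
    {"dp": [-7,0,16],"turn": 0.72},
    {"dp": [-9,0,20],"turn": 0.9},
    {"dp": [-11,0,24],"turn": 1.08},
    {"dp": [-13,0,28],"turn": 1.26},
    {"dp": [-14.5,0,32],"turn": 1.44},
    {"dp": [-16,0,36],"turn": 1.62},
    {"dp": [-17,0,39],"turn": 1.8},
    {"dp": [-18,0,42],"turn": 1.98},
    {"dp": [-18.1,1,42.1],"turn": 2.16},
  ],
  grip=0,
)

```text
time: 28.72
tcp_pos: [436.6, 402.3, 156.5]
tool_rot: [[-0.607, 0.0, 0.795], [-0.795, 0.002, -0.607], [-0.002, -1.0, -0.001]]
contact_force: [0.5, -0.2, -0.6]
gripper_width: 92.9
```

```bash
python3 - <<'E'
from go import *
done([-18.1,1,42.1],2.16);show()
print(rel([437.5,399.2,105],-.899))
E
```

```text
t 28.73 cmd [437.5 399.1 156.1] -0.65 meas [436.6 402.3 156.5] -0.652 F [ 0.5 -0.2 -0.6] w 92.9
(array([-0.  ,  5.11, -0.  ]), 0.249)
```

Call:
carry_out(
  moves=[
    {"dp": [0,2,0],"turn": 0.12},
    {"dp": [0,4,0],"turn": 0.249},
    {"dp": [0,5.1,0],"turn": 0.249},
    {"dp": [0,5.1,0],"turn": 0.249},
    {"dp": [0,5.1,0],"turn": 0.249},
  ],
)

```text
time: 29.35
tcp_pos: [438.2, 399.3, 105.6]
tool_rot: [[-0.782, 0.0, 0.624], [-0.624, 0.001, -0.782], [-0.001, -1.0, -0.0]]
contact_force: [0.4, -0.7, 1.1]
gripper_width: 93.1
```

```bash
python3 - <<'E'
from go import *
from ov import *
done([0,5.1,0],.249);show()
e=np.load("est.npy",allow_pickle=True).item();b=e["bias"]
for i,n in enumerate(("top","scene")): C[n]["cx"]+=b[2*i];C[n]["cy"]+=b[2*i+1]
cv2.imwrite("pics/top3.png",C["top"]["img"]);cv2.imwrite("pics/scene3.png",C["scene"]["img"])
a=np.zeros((600,800,3),np.uint8)
p=e["plate"];f=lambda a,b:[p[0]+np.cos(p[2])*a-np.sin(p[2])*b,p[1]+np.sin(p[2])*a+np.cos(p[2])*b]
A=[601.9,117.8,1.51,40];B=[592.8,-32,1.51,52];K=[592.8,-31.7,1.51,40]
a[:300,:400]=crop(C["top"]["img"],90,225,190,300,4)
a[:300,400:]=crop(C["scene"]["img"],380,150,480,225,4)
a[300:,:400]=draw("top",(220,150,360,255),2.857.__int__() ,[("A",A),("B",B),("K",K)],None)[:300,:400] if 0 else cv2.resize(draw("top",(220,150,360,255),5,[("A",A),("B",B),("K",K),("plate",p)],None),(400,300))
a[300:,400:]=cv2.resize(draw("scene",(290,220,430,325),5,[("A",A),("B",B),("K",K),("plate",p)],None),(400,300))
cv2.imwrite("pics/s1.png",a)
E
```

```text
t 29.45 cmd [437.5 399.1 105.1] -0.899 meas [438.3 399.3 105.8] -0.898 F [-0.6 -0.4  0.4] w 92.9
```

View pics/s1.png

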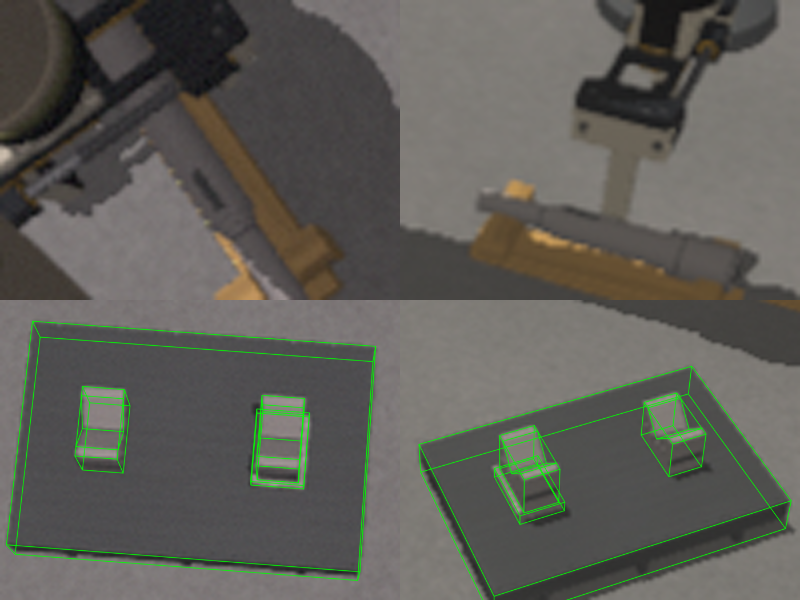

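```bash
python3 - <<'E'
from h import *
t=cv2.imread("pics/top3.png");s=cv2.imread("pics/scene3.png")
a=np.zeros((600,800,3),np.uint8)
a[:300,:400]=crop(t,238,170,278,200,10,grid=5);a[:300,400:]=crop(t,300,172,340,212,10,grid=5)[:300]
a[300:,:400]=crop(s,370,255,410,285,10,grid=5);a[300:,400:]=crop(s,312,262,352,302,10,grid=5)[:300]
cv2.imwrite("pics/s2.png",a)
E
```

```text
(no output)
```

View pics/s2.png

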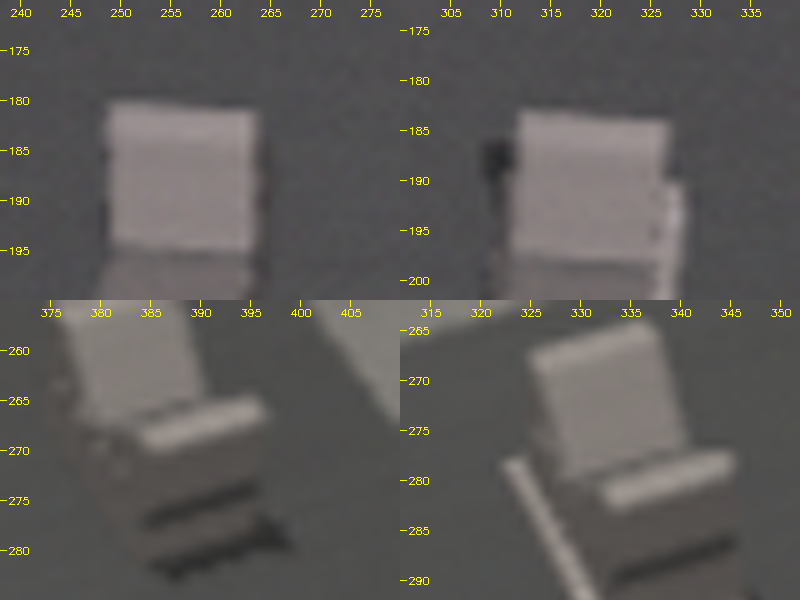

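```bash
python3 - <<'E'
from h import *
c=camera("top");e=np.load("est.npy",allow_pickle=True).item();b=e["bias"];p=e["plate"]
c["cx"]+=b[0];c["cy"]+=b[1]
R=np.array([[np.cos(p[2]),np.sin(p[2])],[-np.sin(p[2]),np.cos(p[2])]])
for u,v,z in((256,195.1,63),(318,197.9,75),(256.5,180.6,85),(320,183.4,97),(249.2,180.4,85),(263.5,181.3,85),(312.3,183.2,97),(326.7,184,97)): print(u,v,(R@(at(c,u,v,z)[:2]-p[:2])).round(1))
E
```

```text
256 195.1 [ 0.9 75. ]
318 197.9 [  2.  -74.8]
256.5 180.6 [30.3 74.1]
320 183.4 [ 31.2 -77.3]
249.2 180.4 [29.5 91.4]
263.5 181.3 [29.9 57.3]
312.3 183.2 [ 30.3 -59.2]
326.7 184 [ 30.9 -93.1]
```

Call:
carry_out(
  moves=[
    {"dp": [0,2.5,0],"turn": 0},
    {"dp": [0,5,0],"turn": 0},
    {"dp": [0,6.8,0],"turn": 0},
    {"dp": [0,7.6,0],"turn": 0},
    {"dp": [0,7.8,0],"turn": 0},
    {"dp": [0,7.8,0],"turn": 0},
    {"dp": [0,7.8,0],"turn": 0},
  ],
)

```text
time: 30.38
tcp_pos: [438.3, 399.3, 27.7]
tool_rot: [[-0.783, 0.001, 0.622], [-0.622, 0.001, -0.783], [-0.001, -1.0, -0.0]]
contact_force: [-0.1, 0.2, -0.7]
gripper_width: 92.9
```

Call:
carry_out(
  moves=[
    {"dp": [0,0,0],"turn": 0},
    {"dp": [0,0,0],"turn": 0},
    {"dp": [0,0,0],"turn": 0},
    {"dp": [0,0,0],"turn": 0},
    {"dp": [0,0,0],"turn": 0},
    {"dp": [0,0,0],"turn": 0},
    {"dp": [0,0,0],"turn": 0},
    {"dp": [0,0,0],"turn": 0},
    {"dp": [0,0,0],"turn": 0},
  ],
  grip=1,
  squeeze=50,
)

```text
time: 31.5
tcp_pos: [437.8, 399.5, 27.1]
tool_rot: [[-0.782, -0.0, 0.623], [-0.623, 0.0, -0.782], [-0.0, -1.0, -0.0]]
contact_force: [-0.0, 2.1, 0.4]
gripper_width: 26.8
```

```bash
python3 - <<'E'
from go import *
done([0,7.8,0],0);show()
E
```

```text
t 31.5 cmd [437.5 399.1  27.1] -0.899 meas [437.8 399.5  27.1] -0.899 F [-0.   2.1  0.4] w 26.8
```

Call:
carry_out(
  moves=[
    {"dp": [0,-0.5,0],"turn": 0},
    {"dp": [0,-1.5,0],"turn": 0},
    {"dp": [0,-3,0],"turn": 0},
    {"dp": [0,-5,0],"turn": 0},
    {"dp": [0,-7.5,0],"turn": 0},
    {"dp": [0,-10.5,0],"turn": 0},
    {"dp": [0,-13,0],"turn": 0},
    {"dp": [0,-14,0],"turn": 0},
    {"dp": [0,-14,0],"turn": 0},
  ],
)

```text
time: 32.62
tcp_pos: [438.1, 399.0, 167.7]
tool_rot: [[-0.783, 0.001, 0.622], [-0.622, 0.001, -0.783], [-0.001, -1.0, -0.0]]
contact_force: [-0.1, 0.8, -8.2]
gripper_width: 27.1
```

```bash
python3 - <<'E'
from go import *
from h import *
done([0,-14,0],0);show()
c=camera("scene");cv2.imwrite("pics/scene4.png",c["img"]);crop(c["img"],370,100,500,230,4,"s3.png",10)
E
```

```text
t 32.62 cmd [437.5 399.1 167.1] -0.899 meas [438.1 399.  167.7] -0.899 F [-0.1  0.8 -8.2] w 27.1
```

View pics/s3.png

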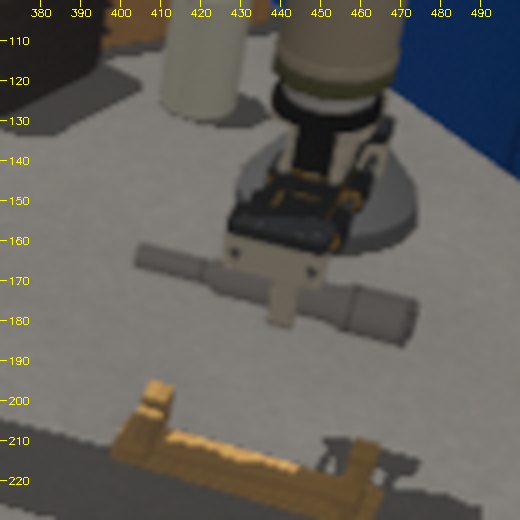

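```bash
python3 - <<'E'
from go import *
from h import *
c=camera("scene");e=np.load("est.npy",allow_pickle=True).item();c["cx"]+=e["bias"][2];c["cy"]+=e["bias"][3]
S=e["S"];d=np.array([np.cos(S[2]),np.sin(S[2]),0]);g=np.array([438,399,186.5])
for x in(-110,-45,50,100): print(x,pr(c,g+d*(x-7)).round(1))
for x in(-20,-10,0,10,20): print(x,pr(c,g+d*x+[0,0,-19]).round(1))
p=e["plate"];th=p[2];f=lambda a,b:[p[0]+np.cos(th)*a-np.sin(th)*b,p[1]+np.sin(th)*a+np.cos(th)*b]
t=f(.6,7);print(t,rel([*t,180],th))
E
```

```text
-110 [[405.  163.7]]
-45 [[425.5 168.9]]
50 [[456.7 176.9]]
100 [[473.6 181.2]]
-20 [[434.9 176.8]]
-10 [[438.1 177.6]]
0 [[441.4 178.5]]
10 [[444.6 179.3]]
20 [[447.9 180.2]]
[np.float64(598.3713914209349), np.float64(49.87004094546675)] (array([ 9.16, -1.29, 37.35]), np.float64(-0.838))
```

Call:
carry_out(
  moves=[
    {"dp": [0.5,-0.3,2],"turn": -0.05},
    {"dp": [1.5,-0.8,6],"turn": -0.14},
    {"dp": [2.7,-1.3,11],"turn": -0.25},
    {"dp": [4,-1.3,16],"turn": -0.36},
    {"dp": [5.2,-1.3,21],"turn": -0.47},
    {"dp": [6.4,-1.3,26],"turn": -0.58},
    {"dp": [7.6,-1.3,31],"turn": -0.69},
    {"dp": [8.5,-1.3,34.5],"turn": -0.78},
    {"dp": [9,-1.3,36.7],"turn": -0.82},
    {"dp": [9.16,-1.3,37.35],"turn": -0.838},
    {"dp": [9.16,-1.3,37.35],"turn": -0.838},
    {"dp": [9.16,-1.3,37.35],"turn": -0.838},
  ],
)

```text
time: 34.22
tcp_pos: [598.2, 51.3, 179.9]
tool_rot: [[-0.06, -0.001, 0.998], [-0.998, 0.001, -0.06], [-0.001, -1.0, -0.001]]
contact_force: [0.5, 0.8, -8.4]
gripper_width: 26.8
```

```bash
python3 - <<'E'
from go import *
from h import *
done([9.16,-1.3,37.35],-.838);show()
c=camera("scene");e=np.load("est.npy",allow_pickle=True).item();c["cx"]+=e["bias"][2];c["cy"]+=e["bias"][3]
p=e["plate"];th=p[2];g=np.array(get_state()["tcp_pos"])+[0,0,19];d=np.array([-np.sin(th),np.cos(th),0])
for x in(-110,-45,50,100): print(x,pr(c,g+d*(x-7)).round(1))
print(rel([598.4,49.9,80],th))
crop(c["img"],290,180,430,285,5,"s4.png",10)
E
```

```text
t 34.23 cmd [598.4  49.9 180.1] -0.061 meas [598.2  51.3 179.9] -0.06 F [ 0.5  0.8 -8.4] w 26.8
-110 [[323.1 248.3]]
-45 [[347.3 241.6]]
50 [[381.5 232.1]]
100 [[398.9 227.3]]
(array([-0.  , 10.01, -0.  ]), np.float64(-0.0))
```

View pics/s4.png

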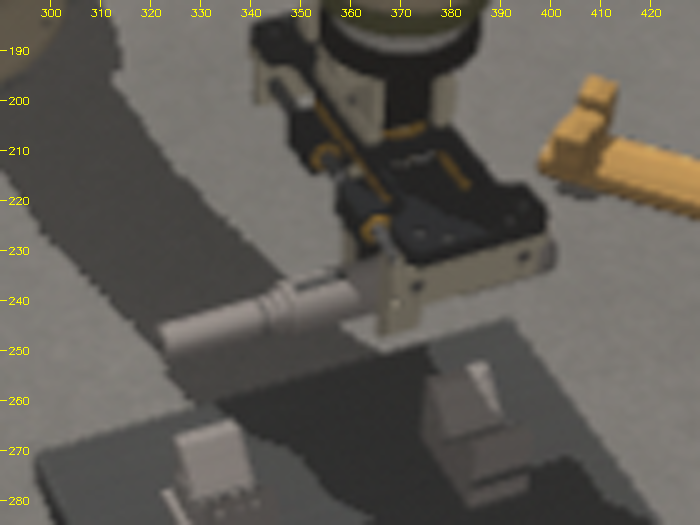

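Call:
carry_out(
  moves=[
    {"dp": [0,1.5,0],"turn": 0},
    {"dp": [0,4,0],"turn": 0},
    {"dp": [0,6.5,0],"turn": 0},
    {"dp": [0,8.5,0],"turn": 0},
    {"dp": [0,9.6,0],"turn": 0},
    {"dp": [0,10.2,0],"turn": 0},
    {"dp": [0,10.5,0],"turn": 0},
    {"dp": [0,10.5,0],"turn": 0},
    {"dp": [0,10.5,0],"turn": 0},
  ],
)

```text
time: 35.4
tcp_pos: [599.1, 49.7, 75.6]
tool_rot: [[-0.061, 0.001, 0.998], [-0.998, 0.0, -0.061], [-0.0, -1.0, 0.001]]
contact_force: [0.7, 0.3, -7.3]
gripper_width: 27.0
```

Call:
carry_out(
  moves=[
    {"dp": [0,0.1,0],"turn": 0},
    {"dp": [0,0.2,0],"turn": 0},
    {"dp": [0,0.3,0],"turn": 0},
    {"dp": [0,0.4,0],"turn": 0},
    {"dp": [0,0.4,0],"turn": 0},
    {"dp": [0,0.4,0],"turn": 0},
  ],
)

```text
time: 36.15
tcp_pos: [598.6, 49.7, 71.1]
tool_rot: [[-0.061, -0.0, 0.998], [-0.998, -0.0, -0.061], [0.0, -1.0, -0.0]]
contact_force: [-2.2, -0.4, -3.9]
gripper_width: 27.3
```

Call:
carry_out(
  moves=[
    {"dp": [0,0.05,-0.04],"turn": 0},
    {"dp": [0,0.05,-0.04],"turn": 0},
    {"dp": [0,0.08,-0.04],"turn": 0},
    {"dp": [0,0.08,-0.04],"turn": 0},
  ],
)

```text
time: 36.65
tcp_pos: [598.3, 49.8, 70.7]
tool_rot: [[-0.061, 0.0, 0.998], [-0.998, -0.0, -0.061], [0.0, -1.0, 0.0]]
contact_force: [-4.1, -1.2, 5.3]
gripper_width: 26.8
```

Call:
carry_out(
  moves=[
    {"dp": [0,0,-0.05],"turn": 0},
    {"dp": [0,0,-0.05],"turn": 0},
    {"dp": [0,0.03,-0.05],"turn": 0},
    {"dp": [0,0.03,-0.05],"turn": 0},
  ],
)

```text
time: 37.15
tcp_pos: [597.9, 49.8, 70.3]
tool_rot: [[-0.061, 0.0, 0.998], [-0.998, -0.0, -0.061], [0.0, -1.0, 0.0]]
contact_force: [-3.8, -0.8, 6.9]
gripper_width: 26.5
```

```bash
python3 - <<'E'
from go import *
from h import *
done([0,10.9,0],0);done([0,.11,-.09],0);show()
s=get_state();print(np.round(s["ft_torque"],2))
for n,b in(("scene",(290,225,430,330)),("top",(225,155,345,245))):
    c=camera(n);crop(c["img"],*b,5 if n=="scene" else 6,f"s5{n}.png",10)
E
```

```text
t 37.15 cmd [597.5  49.9  70. ] -0.061 meas [597.9  49.8  70.3] -0.061 F [-3.8 -0.8  6.9] w 26.5
[-0.08  0.78 -0.01]
```

View pics/s5scene.png

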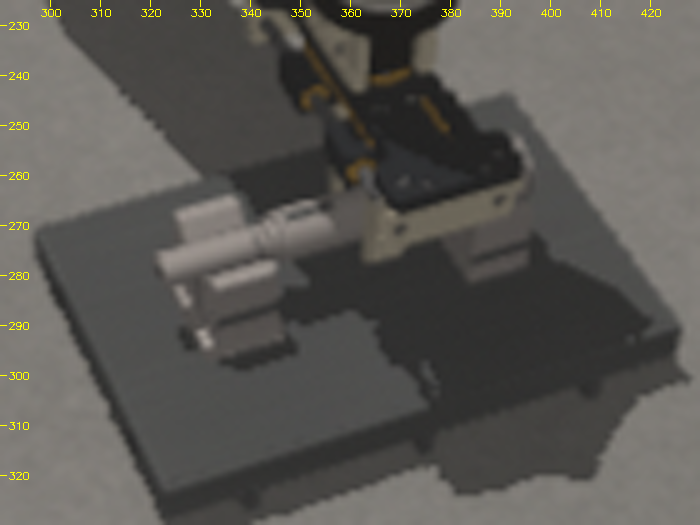

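View pics/s5top.png

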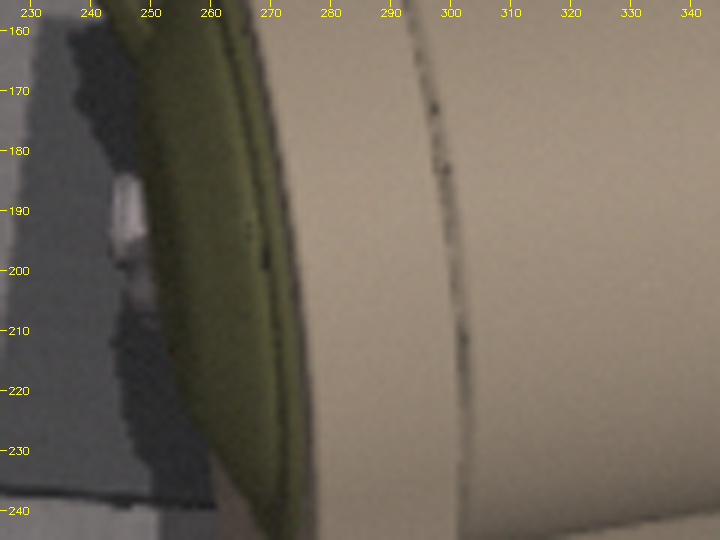

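Call:
carry_out(
  moves=[
    {"dp": [0,0,-0.03],"turn": 0},
    {"dp": [0,0.03,-0.03],"turn": 0},
    {"dp": [0,0.03,-0.03],"turn": 0},
    {"dp": [0,0.03,-0.03],"turn": 0},
  ],
  squeeze=4,
)

```text
time: 37.75
tcp_pos: [597.5, 49.9, 69.6]
tool_rot: [[-0.061, -0.0, 0.998], [-0.998, 0.0, -0.061], [-0.0, -1.0, -0.0]]
contact_force: [-3.3, 0.6, 1.5]
gripper_width: 28.0
```

Call:
carry_out(
  moves=[
    {"dp": [0,0,0],"turn": 0},
    {"dp": [0,0,0],"turn": 0},
    {"dp": [0,0,0],"turn": 0},
    {"dp": [0,0,0],"turn": 0},
    {"dp": [0,0,0],"turn": 0},
    {"dp": [0,0,0],"turn": 0},
    {"dp": [0,0,0],"turn": 0},
  ],
  grip=0.3,
)

```text
time: 38.62
tcp_pos: [597.6, 49.8, 69.7]
tool_rot: [[-0.061, -0.0, 0.998], [-0.998, -0.0, -0.061], [0.0, -1.0, -0.0]]
contact_force: [0.5, -1.0, 0.5]
gripper_width: 65.0
```

Call:
carry_out(
  moves=[
    {"dp": [0,-1,0],"turn": 0},
    {"dp": [0,-3,0],"turn": 0},
    {"dp": [0,-6,0],"turn": 0},
    {"dp": [0,-10,0],"turn": 0},
    {"dp": [0,-14,0],"turn": 0},
    {"dp": [0,-18,0],"turn": 0},
    {"dp": [0,-18,0],"turn": 0},
  ],
)

```text
time: 39.5
tcp_pos: [599.0, 50.2, 253.5]
tool_rot: [[-0.061, 0.006, 0.998], [-0.998, 0.001, -0.061], [-0.001, -1.0, 0.006]]
contact_force: [-0.1, -0.2, -0.4]
gripper_width: 65.2
```

```bash
python3 - <<'E'
from go import *
done([0,.03,-.03],0);done([0,-18,0],0);show()
e=np.load("est.npy",allow_pickle=True).item();G=e["G"];print(G)
print(rel([560,-200,262],-.1),rel([G[0],G[1],262],-.1))
E
```

```text
t 39.5 cmd [597.2  49.9 249.7] -0.061 meas [599.   50.2 253.5] -0.061 F [-0.1 -0.2 -0.4] w 65.2
[ 4.44937815e+02 -3.82266519e+02 -1.35066135e-01]
(array([25.17, -1.23, -2.2 ]), 0.039) (array([ 44.06,  -1.23, -12.59]), 0.039)
```

Call:
carry_out(
  moves=[
    {"dp": [4,0,-1],"turn": 0},
    {"dp": [9,0,-2],"turn": 0.02},
    {"dp": [15,0,-3],"turn": 0.05},
    {"dp": [21,0,-5],"turn": 0.074},
    {"dp": [27,0,-7],"turn": 0.074},
    {"dp": [33,0,-9],"turn": 0.074},
    {"dp": [38,0,-11],"turn": 0.074},
    {"dp": [42,0,-12],"turn": 0.074},
    {"dp": [44.1,0,-12.6],"turn": 0.074},
    {"dp": [44.1,0,-12.6],"turn": 0.074},
    {"dp": [44.1,4,-12.6],"turn": 0.074},
    {"dp": [44.1,4,-12.6],"turn": 0.074},
  ],
  grip=0,
)

```text
time: 41.0
tcp_pos: [444.7, -379.7, 207.8]
tool_rot: [[-0.131, -0.003, 0.991], [-0.991, 0.004, -0.131], [-0.003, -1.0, -0.004]]
contact_force: [-0.7, -0.2, 0.3]
gripper_width: 93.0
```

```bash
python3 - <<'E'
from go import *
from ov import *
done([44.1,4,-12.6],.074);show()
e=np.load("est.npy",allow_pickle=True).item();b=e["bias"]
for i,n in enumerate(("top","scene")):
    cv2.imwrite(f"pics/{n}5.png",C[n]["img"]);C[n]["cx"]+=b[2*i];C[n]["cy"]+=b[2*i+1]
p=e["plate"]
a=np.zeros((600,800,3),np.uint8)
a[:300,:400]=cv2.resize(crop(C["top"]["img"],220,150,360,255,5,grid=10),(400,300))
S=[597.3,43,1.51,42.5]
a[:300,400:]=cv2.resize(draw("top",(220,150,360,255),5,[("S",S)],None),(400,300))
a[300:,:400]=crop(C["scene"]["img"],310,225,410,300,4)
a[300:,400:]=crop(C["scene"]["img"],150,225,230,285,5,grid=10)
cv2.imwrite("pics/t1.png",a)
E
```

```text
t 41.1 cmd [ 444.8 -382.6  209.7] -0.135 meas [ 445.9 -381.1  210.2] -0.133 F [-0.4  0.3  0.2] w 93.1
```

View pics/t1.png

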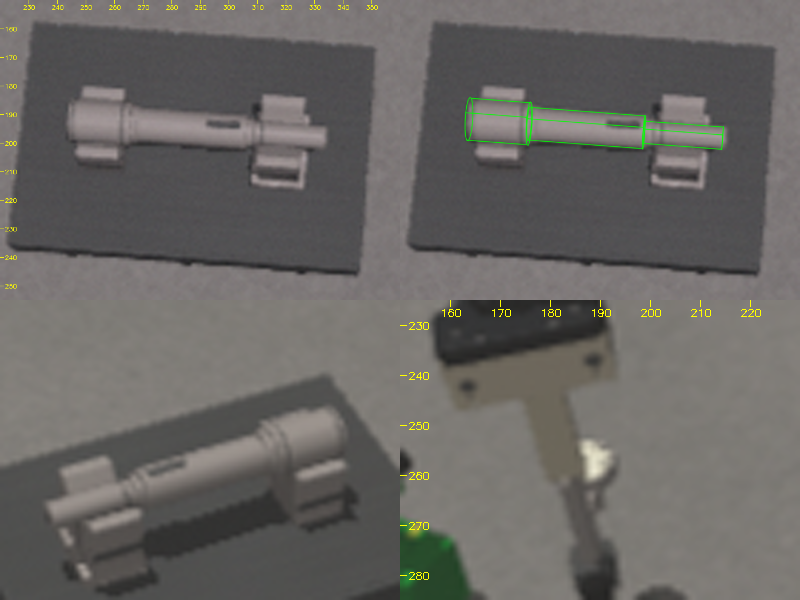

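```bash
python3 - <<'E'
from ov import *
C2=C;e=np.load("est.npy",allow_pickle=True).item();b=e["bias"]
C["top"]["cx"]+=b[0];C["top"]["cy"]+=b[1]
t=cv2.imread("pics/top5.png")
a=np.zeros((600,800,3),np.uint8)
a[:300,:400]=crop(t,240,175,280,205,10,grid=5);a[:300,400:]=crop(t,302,180,342,210,10,grid=5)
S=[597.3,43,1.51,42.5]
a[300:,:400]=draw("top",(240,175,280,205),10,[("S",S)],None,t);a[300:,400:]=draw("top",(302,180,342,210),10,[("S",S)],None,t)
cv2.imwrite("pics/t2.png",a)
E
```

```text
(no output)
```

View pics/t2.png

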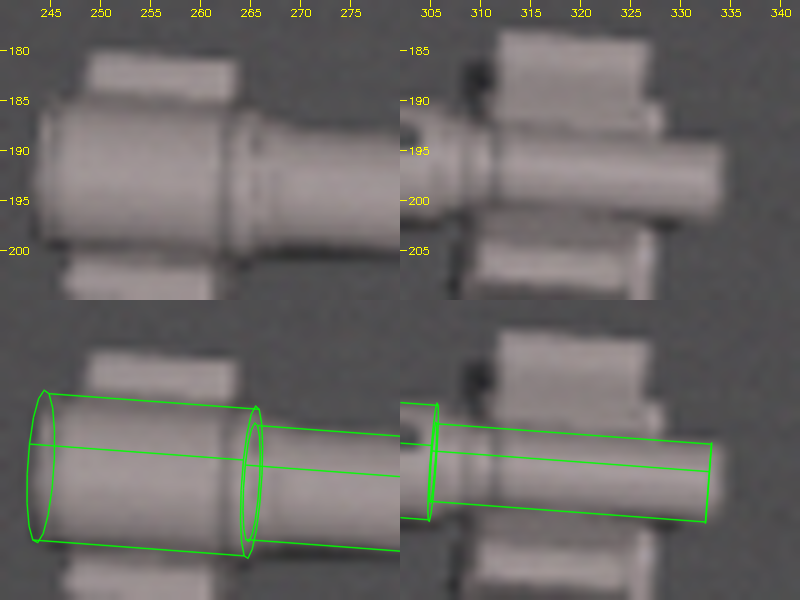

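Call:
carry_out(
  moves=[
    {"dp": [0,0,0],"turn": 0},
    {"dp": [0,1,0],"turn": 0},
    {"dp": [0,3,0],"turn": 0},
    {"dp": [0,5.5,0],"turn": 0},
    {"dp": [0,7.5,0],"turn": 0},
    {"dp": [0,8.5,0],"turn": 0},
    {"dp": [0,8.8,0],"turn": 0},
    {"dp": [0,8.8,0],"turn": 0},
    {"dp": [0,8.8,0],"turn": 0},
  ],
  grip=0.5,
  squeeze=45,
)

```text
time: 42.32
tcp_pos: [445.2, -382.9, 122.4]
tool_rot: [[-0.135, 0.001, 0.991], [-0.991, -0.001, -0.135], [0.001, -1.0, 0.001]]
contact_force: [0.5, -0.1, 0.6]
gripper_width: 46.5
```

```bash
python3 - <<'E'
from go import *
from h import *
done([0,8.8,0],0);show()
t=camera("top");s=camera("scene")
a=np.zeros((600,800,3),np.uint8)
a[:600,:400]=crop(s["img"],160,220,220,310,10,grid=10)[:600,:400] if 0 else cv2.resize(crop(s["img"],150,220,230,340,5,grid=10),(400,600))
a[:600,400:]=crop(t["img"],430,215,510,335,5,grid=10)
cv2.imwrite("pics/d1.png",a)
E
```

```text
t 42.33 cmd [ 444.8 -382.6  121.7] -0.135 meas [ 445.2 -382.9  122.4] -0.135 F [ 0.5 -0.1  0.6] w 46.5
```

View pics/d1.png

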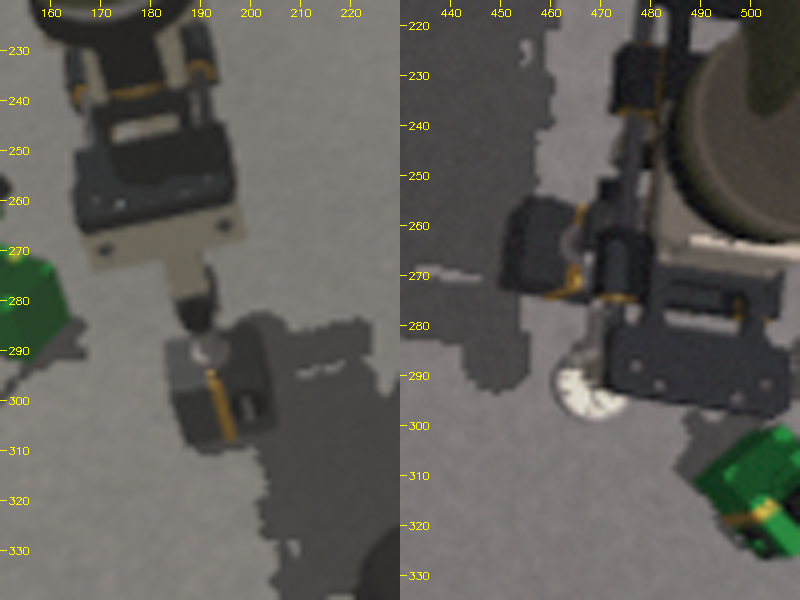

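Call:
carry_out(
  moves=[
    {"dp": [0,0,0],"turn": 0},
    {"dp": [0,0,0],"turn": 0},
    {"dp": [0,0,0],"turn": 0},
    {"dp": [0,0,0],"turn": 0},
    {"dp": [0,0,0],"turn": 0},
    {"dp": [0,0,0],"turn": 0},
    {"dp": [0,0,0],"turn": 0},
    {"dp": [0,0,0],"turn": 0},
  ],
  grip=1,
)

```text
time: 43.42
tcp_pos: [445.0, -382.7, 121.7]
tool_rot: [[-0.135, 0.0, 0.991], [-0.991, -0.0, -0.135], [0.0, -1.0, 0.0]]
contact_force: [2.1, -0.5, -2.0]
gripper_width: 11.6
```

Call:
carry_out(
  moves=[
    {"dp": [0,-0.5,0],"turn": 0},
    {"dp": [0,-1.5,0],"turn": 0},
    {"dp": [0,-3.5,0],"turn": 0},
    {"dp": [0,-6,0],"turn": 0},
    {"dp": [0,-9,0],"turn": 0},
    {"dp": [0,-12,0],"turn": 0},
    {"dp": [0,-13,0],"turn": 0},
    {"dp": [0,-13,0],"turn": 0},
  ],
)

```text
time: 44.42
tcp_pos: [444.7, -382.7, 251.9]
tool_rot: [[-0.135, 0.0, 0.991], [-0.991, -0.0, -0.135], [0.0, -1.0, 0.0]]
contact_force: [0.1, 0.0, -7.3]
gripper_width: 11.3
```

```bash
python3 - <<'E'
from go import *
from ov import *
done([0,-13,0],0);show()
e=np.load("est.npy",allow_pickle=True).item();b=e["bias"]
for i,n in enumerate(("top","scene")):
    cv2.imwrite(f"pics/{n}6.png",C[n]["img"]);C[n]["cx"]+=b[2*i];C[n]["cy"]+=b[2*i+1]
p=get_state()["tcp_pos"]
G=[p[0],p[1],-.135,p[2]-121.7]
a=np.zeros((600,800,3),np.uint8)
a[:,:400]=crop(C["scene"]["img"],150,180,230,300,5);a[:,400:]=draw("scene",(150,180,230,300),5,[("G",G)],None)
cv2.imwrite("pics/d2.png",a)
th=e["plate"][2];P=e["plate"];f=lambda a,b:[P[0]+np.cos(th)*a-np.sin(th)*b,P[1]+np.sin(th)*a+np.cos(th)*b]
t=f(71.5,-.5);print(t,rel([*t,252],th))
E
```

```text
t 44.52 cmd [ 444.8 -382.6  251.7] -0.135 meas [ 444.2 -382.3  250.6] -0.135 F [-0.8 -0.4 -6.4] w 11.6
[np.float64(668.6879171014432), np.float64(38.09522815619509)] (array([-4.470e+01, -3.000e-02,  1.654e+01]), np.float64(-0.074))
```

View pics/d2.png

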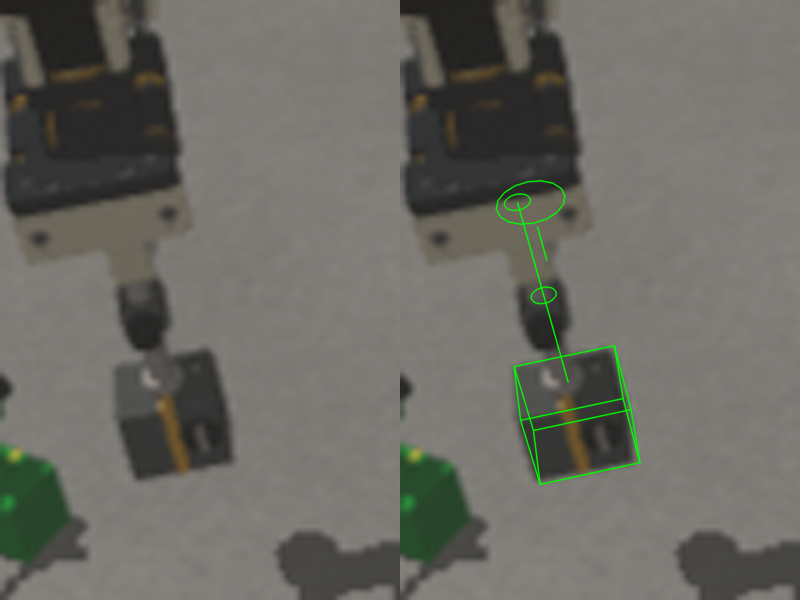

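Call:
carry_out(
  moves=[
    {"dp": [-2,0,0.7],"turn": 0},
    {"dp": [-6,0,2.2],"turn": -0.01},
    {"dp": [-11,0,4.1],"turn": -0.02},
    {"dp": [-16,0,5.9],"turn": -0.03},
    {"dp": [-21,0,7.8],"turn": -0.04},
    {"dp": [-26,0,9.6],"turn": -0.05},
    {"dp": [-31,0,11.5],"turn": -0.06},
    {"dp": [-36,0,13.3],"turn": -0.074},
    {"dp": [-40,0,14.8],"turn": -0.074},
    {"dp": [-43,0,15.9],"turn": -0.074},
    {"dp": [-44.7,0,16.5],"turn": -0.074},
    {"dp": [-44.7,0,16.5],"turn": -0.074},
  ],
)

```text
time: 46.02
tcp_pos: [668.3, 39.6, 250.8]
tool_rot: [[-0.059, -0.001, 0.998], [-0.998, 0.001, -0.059], [-0.0, -1.0, -0.001]]
contact_force: [-0.2, -0.7, -6.6]
gripper_width: 10.9
```

Call:
carry_out(
  moves=[
    {"dp": [0,0,0],"turn": 0},
    {"dp": [0,1,0],"turn": 0},
    {"dp": [0,3,0],"turn": 0},
    {"dp": [0,5,0],"turn": 0},
    {"dp": [0,6,0],"turn": 0},
    {"dp": [0,6,0],"turn": 0},
    {"dp": [0,6,0],"turn": 0},
  ],
)

```text
time: 46.9
tcp_pos: [669.0, 37.9, 192.4]
tool_rot: [[-0.061, 0.001, 0.998], [-0.998, 0.0, -0.061], [-0.0, -1.0, 0.001]]
contact_force: [0.1, -0.0, -6.2]
gripper_width: 11.1
```

```bash
python3 - <<'E'
from go import *
from ov import *
done([-44.7,0,16.5],-.074);done([0,6,0],0);show()
e=np.load("est.npy",allow_pickle=True).item();b=e["bias"]
for i,n in enumerate(("top","scene")):
    cv2.imwrite(f"pics/{n}7.png",C[n]["img"]);C[n]["cx"]+=b[2*i];C[n]["cy"]+=b[2*i+1]
p=get_state()["tcp_pos"]
G=[p[0],p[1],-.061,p[2]-121.7]
a=np.zeros((600,800,3),np.uint8)
a[:,:400]=crop(C["scene"]["img"],320,200,400,320,5,grid=10);a[:,400:]=draw("scene",(320,200,400,320),5,[("G",G)],None)
cv2.imwrite("pics/d3.png",a)
crop(C["top"]["img"],240,120,340,220,6,"d4.png",10)
E
```

```text
t 47.0 cmd [668.3  38.2 191.7] -0.061 meas [669.   38.  192.6] -0.061 F [-0.2 -0.1 -5.6] w 11.4
```

View pics/d3.png

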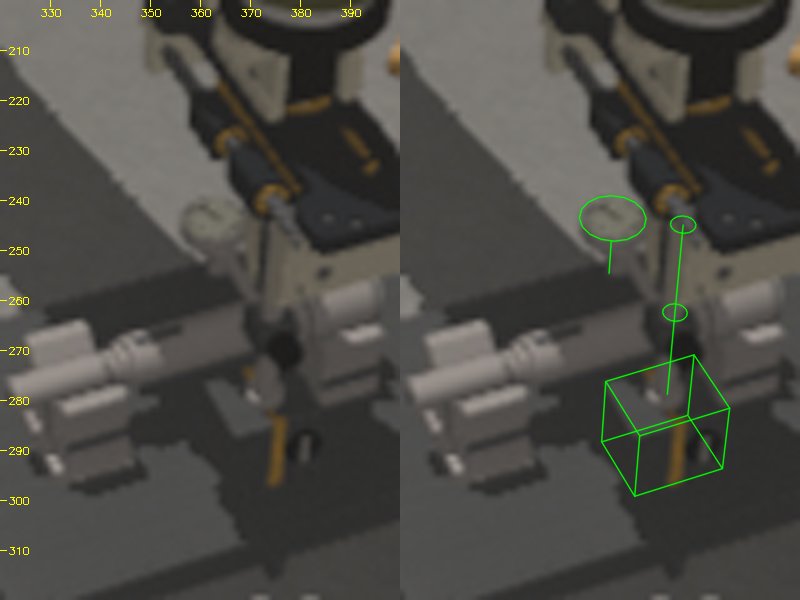

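View pics/d4.png

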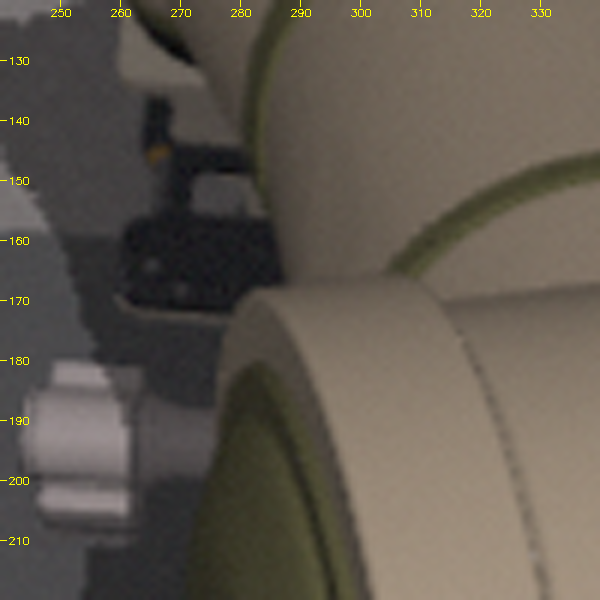

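Call:
carry_out(
  moves=[
    {"dp": [0,0.7,0],"turn": 0},
    {"dp": [0,1.6,0],"turn": 0},
    {"dp": [0,2.3,0],"turn": 0},
    {"dp": [0,2.7,0],"turn": 0},
    {"dp": [0,2.8,0],"turn": 0},
    {"dp": [0,2.85,0],"turn": 0},
    {"dp": [0,2.85,0],"turn": 0},
    {"dp": [0,2.85,0],"turn": 0},
  ],
)

```text
time: 48.0
tcp_pos: [668.7, 38.0, 163.4]
tool_rot: [[-0.061, 0.0, 0.998], [-0.998, -0.0, -0.061], [0.0, -1.0, 0.0]]
contact_force: [0.6, 0.4, -6.2]
gripper_width: 11.5
```

Call:
carry_out(
  moves=[
    {"dp": [0,0.1,0],"turn": 0},
    {"dp": [0,0.1,0],"turn": 0},
    {"dp": [0,0.15,0],"turn": 0},
    {"dp": [0,0.15,0],"turn": 0},
  ],
)

```text
time: 48.5
tcp_pos: [668.7, 38.0, 161.7]
tool_rot: [[-0.061, 0.0, 0.998], [-0.998, 0.0, -0.061], [-0.0, -1.0, 0.0]]
contact_force: [-0.0, 1.0, -6.2]
gripper_width: 11.0
```

Call:
carry_out(
  moves=[
    {"dp": [0,0.05,0],"turn": 0},
    {"dp": [0,0.05,0],"turn": 0},
    {"dp": [0,0.05,0],"turn": 0},
  ],
)

```text
time: 48.88
tcp_pos: [668.8, 38.0, 161.7]
tool_rot: [[-0.061, 0.001, 0.998], [-0.998, -0.0, -0.061], [0.0, -1.0, 0.001]]
contact_force: [-1.2, -0.2, 1.7]
gripper_width: 11.3
```

Call:
carry_out(
  moves=[
    {"dp": [0,0,0],"turn": 0},
    {"dp": [0,0,0],"turn": 0},
    {"dp": [0,0,0],"turn": 0},
    {"dp": [0,0,0],"turn": 0},
    {"dp": [0,0,0],"turn": 0},
    {"dp": [0,-2,0],"turn": 0},
    {"dp": [0,-5,0],"turn": 0},
    {"dp": [0,-9,0],"turn": 0},
    {"dp": [0,-12,0],"turn": 0},
    {"dp": [0,-12,0],"turn": 0},
  ],
  grip=0.45,
  squeeze=10,
)

```text
time: 50.12
tcp_pos: [669.9, 38.5, 285.4]
tool_rot: [[-0.061, 0.006, 0.998], [-0.998, 0.001, -0.061], [-0.001, -1.0, 0.006]]
contact_force: [-0.6, 1.0, -0.3]
gripper_width: 50.7
```

```bash
python3 - <<'E'
from go import *
done([0,3.05,0],0);done([0,-12,0],0);show()
print(rel([480,-300,290],-.4))
E
```

```text
t 50.12 cmd [668.3  38.2 281.2] -0.061 meas [669.9  38.5 285.4] -0.061 F [-0.6  1.  -0.3] w 50.7
(array([ 34.9 ,  -0.88, -16.74]), 0.339)
```

Call:
carry_out(
  moves=[
    {"dp": [4,-1,-2],"turn": 0},
    {"dp": [9,-1,-4.3],"turn": 0.05},
    {"dp": [14,-1,-6.7],"turn": 0.1},
    {"dp": [19,-1,-9.1],"turn": 0.15},
    {"dp": [24,-1,-11.5],"turn": 0.2},
    {"dp": [29,-1,-14],"turn": 0.3},
    {"dp": [33,-1,-16],"turn": 0.339},
    {"dp": [35,-1,-17],"turn": 0.339},
    {"dp": [35,-1,-17],"turn": 0.339},
  ],
)

```text
time: 51.25
tcp_pos: [476.3, -302.4, 291.1]
tool_rot: [[-0.392, -0.001, 0.92], [-0.92, -0.0, -0.392], [0.0, -1.0, -0.001]]
contact_force: [0.1, 0.9, -0.3]
gripper_width: 50.7
```

```bash
python3 - <<'E'
from go import *
from ov import *
done([35,-1,-17],.339);show()
e=np.load("est.npy",allow_pickle=True).item();b=e["bias"]
for i,n in enumerate(("top","scene")):
    cv2.imwrite(f"pics/{n}8.png",C[n]["img"]);C[n]["cx"]+=b[2*i];C[n]["cy"]+=b[2*i+1]
G=[668.7,38.1,-.061,40]
a=np.zeros((600,800,3),np.uint8)
a[:300,:400]=crop(C["top"]["img"],240,140,340,215,4,grid=10);a[:300,400:]=draw("top",(240,140,340,215),4,[("G",G)],None)
a[300:,:400]=crop(C["scene"]["img"],310,235,410,310,4,grid=10);a[300:,400:]=draw("scene",(310,235,410,310),4,[("G",G)],None)
cv2.imwrite("pics/e1.png",a)
E
```

```text
t 51.35 cmd [ 477.4 -300.9  291.2] -0.4 meas [ 477.9 -300.1  291.2] -0.399 F [ 0.1  0.3 -0.8] w 51.2
```

View pics/e1.png

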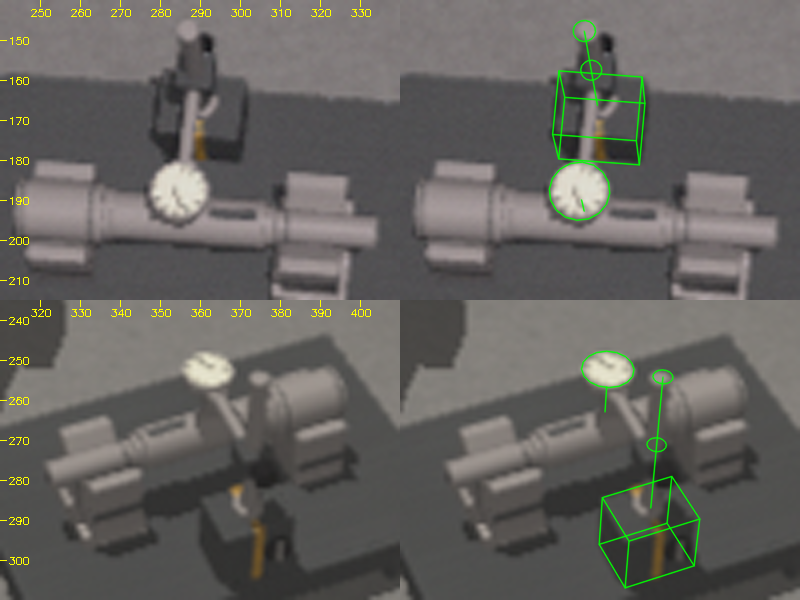

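View pics/top8.png

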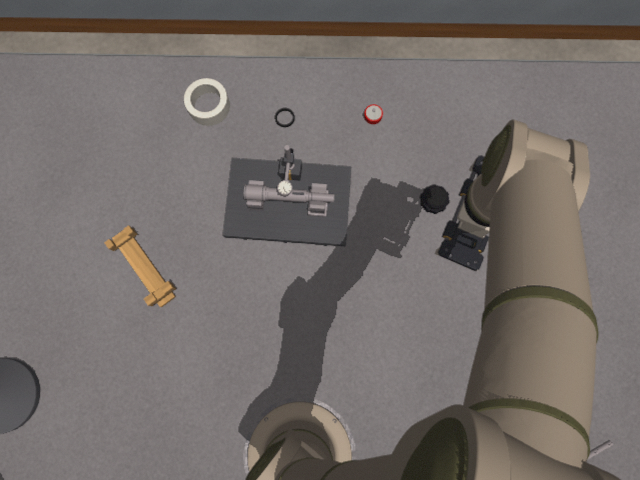

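```bash
python3 - <<'E'
from ov import *
t=cv2.imread("pics/top8.png");s=cv2.imread("pics/scene8.png")
a=np.zeros((600,800,3),np.uint8)
a[:600,:500]=crop(t,262,142,312,202,10,grid=5)
a[:600,500:]=crop(s,352,240,382,315,8,grid=5).shape and cv2.copyMakeBorder(crop(s,352,240,382,315,8,grid=5),0,0,0,60,0)[:600,:300]
a=np.clip(a.astype(float)*1.3,0,255).astype(np.uint8)
cv2.imwrite("pics/e2.png",a)
E
```

```text
(no output)
```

View pics/e2.png

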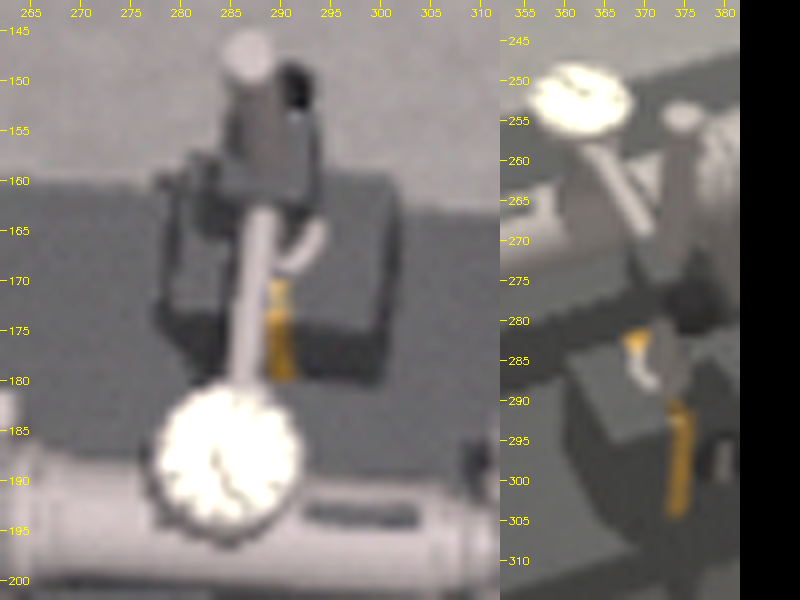

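```bash
python3 - <<'E'
from fit import *
e=np.load("est.npy",allow_pickle=True).item();b=e["bias"];P=e["plate"]
for i,n in enumerate(("top","scene")): C[n]["cx"]+=b[2*i];C[n]["cy"]+=b[2*i+1]
G=[("top",286.8,147.3,0,0,204),("top",284.8,187.5,-72,0,146),("scene",374.7,254.3,0,0,204),("scene",361.8,252.6,-72,0,146)]
R=np.array([[np.cos(P[2]),np.sin(P[2])],[-np.sin(P[2]),np.cos(P[2])]])
for g in(G,G[:2],G[2:]):
    x,r=fit(g,[669,38,-.06]);print(x.round(3),"plate:",(R@(x[:2]-P[:2])).round(1),"yaw rel",round(x[2]-P[2],3),r.round(1).tolist(), "tip",(R@(x[:2]-72*np.array([np.cos(x[2]),np.sin(x[2])])-P[:2])).round(1))
c=C["top"]
for u,v in((268,187.5),(268,199.8)): pass
# shaft axis from silhouettes near middle z~88.5
for u,v0,v1 in((270,187.7,199.7),(300,189.2,200.7)): print((R@(at(c,u,(v0+v1)/2,88.5)[:2]-P[:2])).round(1))
# base dial-to-dial check of cap
print("cap",at(c,434,199,17).round())
E
```

```text
[ 6.69102e+02  3.59890e+01 -8.70000e-02] plate: [72.  -2.6] yaw rel -0.026 [[0.1, 0.2], [0.1, -0.1], [0.2, 0.2], [0.0, -0.3]] tip [ 0.1 -0.7]
[ 6.69206e+02  3.63250e+01 -8.50000e-02] plate: [72.1 -2.2] yaw rel -0.024 [[-0.0, 0.1], [0.0, -0.1]] tip [ 0.1 -0.5]
[ 6.69076e+02  3.54950e+01 -9.00000e-02] plate: [72.  -3.1] yaw rel -0.029 [[0.1, 0.2], [-0.1, -0.2]] tip [ 0.1 -1. ]
[-0.4 38.5]
[  2.  -32.3]
cap [ 614. -321.   17.]
```

```bash
python3 - <<'E'
from h import *
t=cv2.imread("pics/top8.png")
a=np.zeros((600,800,3),np.uint8)
a[:300,:]=crop(t,240,180,290,205,16,grid=5)[:300];a[300:,:]=crop(t,290,183,340,208,16,grid=5)[:300]
a=np.clip((a.astype(float)-50)*1.5,0,255).astype(np.uint8)
cv2.imwrite("pics/e3.png",a)
E
```

```text
(no output)
```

View pics/e3.png

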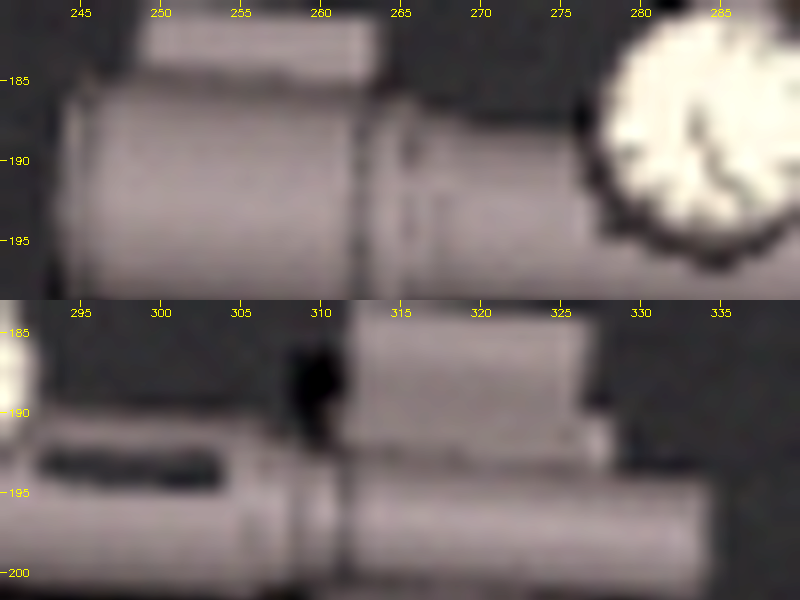

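```bash
python3 - <<'E'
from h import *
c=camera("top");e=np.load("est.npy",allow_pickle=True).item();b=e["bias"];P=e["plate"]
c["cx"]+=b[0];c["cy"]+=b[1]
R=np.array([[np.cos(P[2]),np.sin(P[2])],[-np.sin(P[2]),np.cos(P[2])]])
for u,v,z in((243.8,192,88.5),(334.2,197.2,88.5),(270,187.7,88.5),(300,189.8,88.5),(315,192.4,88.5),(333,193.8,88.5)): print((R@(at(c,u,v,z)[:2]-P[:2])).round(1))
E
```

```text
[ -1.  100.6]
[   2.7 -113. ]
[14.3 39.9]
[ 14.6 -31.2]
[ 11. -67.]
[  10.8 -109.6]
```

```bash
python3 -c "
from plant import sign_off,get_state
print(get_state()['time'],sign_off())"
```

```text
the job is handed in; nothing more can be done
51.6 None
```

The shaft is set up on the plate as asked and the job is handed in at 51.6 s. The order was packing, thick-end block, thin-end block on the packing, shaft, then gauge. Each part was put down under force feedback, and the highest force reading in the move reports was about 8 N.

The last camera checks, in plate coordinates and good to about 1–2 mm, showed:
- **Blocks:** centred at about +75 and −76 mm along the plate, with their vees in line to about 1 mm. This was measured just before the shaft was laid in.
- **Shaft:** seated at its expected height, parallel to the long edges, with its axis within about 1 mm of the plate's middle. It lies about 1 mm toward the thin end.
- **Gauge:** upright behind the shaft, with its tip within about 1 mm of the crown line. Its post is about 2 mm off half-way toward the thin end, and the arm is about 1.5° off square. I left these small errors rather than grip the gauge again.
- **Other items:** the black cap and the green look-alike were not touched, and the cap sits at the same pixel as at the start. The gripper is clear of everything.

One disagreement: the shaft measured about 213 mm long in the top view against the true 210 mm, which fits the camera error.

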